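# Lock the tube carousel and load it

## Task

Get the sample carousel ready: swing the red guard up and over until it stays open on its own, turn the carousel until the hole in its yellow ear is over the hole in the block below, and push the red-handled pin fully home through both so the carousel is locked. Then stand every sample tube lying on the bench upright in the carousel, cap up and right down in a pocket, one to a pocket. Leave the guard open and the pin in, and don't knock over the small glass flask.

Things in the scene. Friction and masses are not known exactly. Their poses are not given: they have to be found in the camera images.
- stand: fixed grey base plate of the carousel, 200 mm square, 10 mm thick; origin on the bench under the carousel's axis, z up. On its -y side, 110 mm from the axis, a yellow block 44 mm square, 43 mm high, with a vertical 15 mm through hole (lock hole). The guard's hinge cheeks (98 mm high) stand at its x = 78 mm, y = -75 and -145 mm
- lock_hole (a point): centre of the mouth of the lock hole in the fixed yellow block, 43 mm above the bench
- carousel (a joint): turning angle of the white and blue carousel about its vertical axis, rad: 0 when the hole in its yellow ear is exactly over the lock hole; grows clockwise seen from above; range -0.5 to 1.8. A light friction (0.06 N m) holds it wherever it is left. At 0 the turning post points along the stand's -x.
- ear_hole (a point): centre of the upper mouth of the 15 mm hole through the carousel's yellow ear (12 mm thick, top face 57 mm above the bench), 110 mm from the axis; the ear passes 2 mm above the yellow block and its hole must be over the lock hole for the pin to enter
- turn_post (a point): top of the black upright turning post on the carousel's rim, 18 mm diameter, free from 57 to 95 mm above the bench, 102 mm from the axis; grip it from above and carry it round the axis to turn the carousel
- guard (a joint): angle of the red-framed clear guard, rad: 0 lying level over the lock hole (it then blocks the pin), 1.57 upright = balance point, 1.95 leaning back on its stop. Let go below about 1.55 it falls shut, beyond about 1.65 it falls open on its own. 0.12 kg
- guard_knob (a point): centre of the black knob at the guard's free end: a cylinder 22 mm thick, 26 mm long, parallel to the hinge (along the stand's y), 137 mm from the hinge; pinch it by its two end faces, it may turn between the fingers as the guard swings up; the 60 mm wide frame begins 41 mm from the knob's centre
- guard_hinge (a point): centre of the guard's hinge, 88 mm above the bench; the hinge axis is the stand's y axis, the guard points from here to the stand's -x when shut and swings up and over to +x
- pin: loose steel lock pin, 90 mm long, 80 g, parked upright in a fixed aluminium block 70 mm square, 50 mm high (tip then at z = 5 mm). Origin at its lower tip (z = 12 mm when fully home), z up. Shank 12 mm thick, nose tapered over 12 mm; 24 mm collar 45 to 50 mm above the tip rests on the ear when home; red handle 28 mm thick, 56 to 90 mm above the tip, gripped from above
- pocket_0 (a point): centre of the inner floor of one of the carousel's five blue round pockets, turning with it: 20 mm above the bench, rim at 80 mm, inner diameter 30 mm, outer 37 mm, 60 mm from the axis
- pocket_1 (a point): centre of the inner floor of one of the carousel's five blue round pockets, turning with it: 20 mm above the bench, rim at 80 mm, inner diameter 30 mm, outer 37 mm, 60 mm from the axis
- pocket_2 (a point): centre of the inner floor of one of the carousel's five blue round pockets, turning with it: 20 mm above the bench, rim at 80 mm, inner diameter 30 mm, outer 37 mm, 60 mm from the axis
- pocket_3 (a point): centre of the inner floor of one of the carousel's five blue round pockets, turning with it: 20 mm above the bench, rim at 80 mm, inner diameter 30 mm, outer 37 mm, 60 mm from the axis
- pocket_4 (a point): centre of the inner floor of one of the carousel's five blue round pockets, turning with it: 20 mm above the bench, rim at 80 mm, inner diameter 30 mm, outer 37 mm, 60 mm from the axis
- tube_a: loose 15 ml sample tube, orange screw cap, 102 mm long, body 16 mm thick, 25 g, does not roll; may be absent. Starts lying, cap pointing roughly left, away from the carousel. Origin mid-length on its underside as it lies; y runs along the tube to the pointed tip (cap: the -y end, 20 mm thick, 13 mm long), z up as it lies; its centre line is 8 to 9 mm along z from the origin
- tube_a_tip (a point): pointed lower end of that tube, on its centre line
- tube_b: loose 15 ml sample tube, orange screw cap, 102 mm long, body 16 mm thick, 25 g, does not roll; may be absent. Starts lying, cap pointing roughly left, away from the carousel. Origin mid-length on its underside as it lies; y runs along the tube to the pointed tip (cap: the -y end, 20 mm thick, 13 mm long), z up as it lies; its centre line is 8 to 9 mm along z from the origin
- tube_b_tip (a point): pointed lower end of that tube, on its centre line
- tube_c: loose 15 ml sample tube, orange screw cap, 102 mm long, body 16 mm thick, 25 g, does not roll; may be absent. Starts lying, cap pointing roughly left, away from the carousel. Origin mid-length on its underside as it lies; y runs along the tube to the pointed tip (cap: the -y end, 20 mm thick, 13 mm long), z up as it lies; its centre line is 8 to 9 mm along z from the origin
- tube_c_tip (a point): pointed lower end of that tube, on its centre line
- tube_d: loose 15 ml sample tube, orange screw cap, 102 mm long, body 16 mm thick, 25 g, does not roll; may be absent. Starts lying, cap pointing roughly left, away from the carousel. Origin mid-length on its underside as it lies; y runs along the tube to the pointed tip (cap: the -y end, 20 mm thick, 13 mm long), z up as it lies; its centre line is 8 to 9 mm along z from the origin
- tube_d_tip (a point): pointed lower end of that tube, on its centre line
- flask: bystander: loose glass conical flask, 62 mm diameter, 104 mm high, origin centre of its underside, z up; leave it standing

How it is judged:
On the way, in this order (a step that is already met when the one before it is completed fails the run):
1. the guard stands open on its own, let go (value of joint guard above 1.7 rad and contact force between guard and the fingers below 0.2 N), for 0.3 s.
2. the ear's hole is over the lock hole and the pin is fully home through both, let go (horizontal distance between pin and lock_hole below 0.006 m and z of pin in the frame of ear_hole below -0.041 m and angle between pin's own z axis and vertical below 0.12 rad and value of joint carousel between -0.05 and 0.05 rad and contact force between pin and the fingers below 0.2 N), for 0.3 s.
3. every tube stands upright, cap up, right down in a pocket ((distance between tube_a_tip and pocket_0 below 0.02 m or distance between tube_a_tip and pocket_1 below 0.02 m or distance between tube_a_tip and pocket_2 below 0.02 m or distance between tube_a_tip and pocket_3 below 0.02 m or distance between tube_a_tip and pocket_4 below 0.02 m) and angle between each of tube_a, tube_b, tube_c, tube_d's own y axis and vertical above 2.75 rad and linear speed of each of tube_a, tube_b, tube_c, tube_d below 0.04 m/s and (distance between tube_b_tip and pocket_0 below 0.02 m or distance between tube_b_tip and pocket_1 below 0.02 m or distance between tube_b_tip and pocket_2 below 0.02 m or distance between tube_b_tip and pocket_3 below 0.02 m or distance between tube_b_tip and pocket_4 below 0.02 m) and (distance between tube_c_tip and pocket_0 below 0.02 m or distance between tube_c_tip and pocket_1 below 0.02 m or distance between tube_c_tip and pocket_2 below 0.02 m or distance between tube_c_tip and pocket_3 below 0.02 m or distance between tube_c_tip and pocket_4 below 0.02 m) and (distance between tube_d_tip and pocket_0 below 0.02 m or distance between tube_d_tip and pocket_1 below 0.02 m or distance between tube_d_tip and pocket_2 below 0.02 m or distance between tube_d_tip and pocket_3 below 0.02 m or distance between tube_d_tip and pocket_4 below 0.02 m)), for 0.2 s.
At the end, for the whole second after the job is handed in: Guard open beyond 1.7 rad; pin let go, 41 mm or more below the ear's top, 6 mm from the axis at most, carousel within 0.05 rad of aligned; every tube cap up within 22 degrees of upright, tip within 20 mm of a pocket's floor centre, at rest; flask standing (all of step 2 and all of step 3 and value of joint guard above 1.7 rad and angle between flask's own z axis and vertical below 0.3 rad); the robot touches nothing.
It fails at once if the flask is knocked over (angle between flask's own z axis and vertical above 0.6 rad).
Of tube_a, tube_b, tube_c, tube_d only 3 to 4 are there at a start; the rules pass over those that are not, and their reading is None.
At some moment in a run one of tube_a, tube_b, tube_c, tube_d may be knocked a few centimetres aside while the robot is not near it.
It also fails if it takes over 210 s, if anything falls off the work surface, if the arm or the gripper's body presses on something with over 40 N, if the wrist force passes 120 N, or if a joint passes its speed limit or range.

## Robot

A 6-joint arm with a two-finger parallel gripper is mounted at the origin on a cart in front of the work surface, level with it; the furniture and walls round the work are solid. World frame = base frame: x ahead of the robot, y to its left, z up, the work surface at z = 0. Lengths are in m, angles in rad, forces in N, time in s.
With the tool pointing down it reaches from about 0.35 to 0.875 m from the base axis. Payload 4.2 kg.
Tool frame: the origin (TCP) lies midway between the tips of the shut fingers; the grasp point (between the pads) lies 19 mm behind it; z points along the fingers, y is the line along which they close (so a half turn about z gives the same grasp; the last joint's range is limited). The gripper opens to 85 mm and grips with 20 to 120 N. Pads are 22 mm wide; open, the fingers measure 114 mm over their backs; the gripper's body (76 mm by 85 mm) begins 54 mm behind the grasp point. The pads swing forward as they close: fully open they stand 13 mm farther back than shut.
Start: joints at [1.507, 0.385, 0.008, 0, -1.194, -0.259], TCP at [0.198, 0.593, 0.231] pointing down, gripper open.
Joint ranges: [-3.14, 3.14], [-1.21, 2.06], [-1.07, 1.41], [-3.16, 2.05], [-2.99, -0.16], [-3.1, 3.1]. Speed limits (rad/s): [2.79, 2.79, 3.14, 3.14, 3.14, 3.14].

## Interface

Orientations are given as a unit quaternion [x, y, z, w].
In Python, from cell import observe, grab_frame, camera_info, job_done, silhouettes, place_of gives the robot as it stands. The module is installed in compiled form; this text tells all that it offers.
- The arm moves only by the tool servo_tool, never from a script. Its argument "moves" is one flat list of numbers, 5 for each row, row after row: the shift along the tool's x, y, z in m, then the turn about the tool's z in degrees, then the closure, from 0 (fully open) to 1 (shut). In form: [tx, ty, tz, spin, fingers, tx, ty, tz, spin, fingers, ...]. A call has 1 to 20 rows; each row shifts and turns the commanded pose from where the row before left it, along the tool's axes as they then stand; what a row does not reach is not made up. A row lasts 1/8 s, in which the tool goes at most 62.5 mm and 10.7 degrees, less where a joint would pass 70% of its speed; a pose out of reach is approached as far as the arm can. A call with a gripper value outside its range is refused whole. The fingers move at their own pace and stop on an object; "force" is the grip in N (left out, the last holds). Time passes only in rows, so rows that do not move let the fingers close. It gives the time, the measured TCP pose, the force, the opening and the grip force at its end, in the units of the state.
- observe(): the state, without advancing time (a new reading comes with each control period).
- grab_frame(name): name is "scene" or "side" or "wrist"; returns (picture, depth): 400x640x3 uint8, red, green, blue; 400x640 float32, m along the optical axis (not along the pixel's ray), 0 where there is no reading.
- camera_info(name): a dict with "fx", "fy", "cx", "cy" (pixels), "R" (3x3) and "t" (3): a world point X has camera coordinates R X + t. Camera axes: x right, y down, z forward; pixel columns grow to the right and rows downward; lengths in m; the calibration is good to about 2 mm. The wrist camera is an equidistant fisheye: a pixel r from the principal point sees the ray r / f radians off the axis. A picture is of the moment at which its call begins: read the wrist's pose just before it. camera_info takes no time and is no camera call; for the wrist camera it gives the pose at the moment of the call.
- job_done(): hands the job in; it is judged then, once.
Trained networks look in the newest picture that a camera, given by its name, has taken for a name from the list of things; names that differ only in an ending like _2 or _b are one class to them, and where a whole thing is asked for, a point or a joint stands for the part that bears it (a point fixed in the world has none). Each returns a list of dicts, best first, with "score" (0 to 1); they miss things now and then, are a little off and sometimes report something else, mostly with a low value. They report only what shows in the picture. A call takes as long as a camera call.
- silhouettes(camera, query): "mask" (400x640 bool, what is visible of it) and "bbox" ([left, top, width, height] in pixels, round what is visible of it).
- place_of(camera, query): "at" ([column, row] in pixels: a listed point, or the origin of a listed thing).
The state is a dict: "time_s": time; "joint_pos": joint angles; "qd": joint speeds; "effort": joint torques, N m; "tool_pos": TCP position; "eef_rot": TCP orientation; "contact_force": force on the tool from outside, world axes, zero at the start; "torque": the same for the moment, N m; "opening": opening from 0.0 (shut) to 1.0 (fully open); "grip_force": force on a finger pad.
Only numpy, scipy, OpenCV 4.12 (cv2) and the standard library are available. Lean on these libraries where they do the work, as an engineer would, in place of code of your own. Each camera call takes 0.05 s, during which the arm holds its last target. There are 200 camera calls.

## Working session

There is one attempt and no reset: what is moved stays moved. The work goes in short steps, Python scripts to look and compute and a tool call to move; the robot and the scene stay as the last step left them, time stands still between calls to the robot, and variables do not carry over. Pictures are saved under pics/ and viewed, at most 14 in all, crops included, and the job is handed in when it is done.

Besides the shell and the picture viewer there is one more tool, called after "Emit:" as name(argument=value, ...) on one line, values as JSON. servo_tool: Moves the arm, as the interface text tells. Its arguments: {"type":"object","properties":{"moves":{"type":"array"},"force":{"type":"number"}},"required":["moves"]}

```bash
mkdir -p pics; cat > h.py <<'E'
import numpy as np, cv2
from cell import *
from scipy.spatial.transform import Rotation as Rot
def snap(c,fn=None):
    p,d=grab_frame(c)
    if fn: cv2.imwrite('pics/'+fn,p[:,:,::-1])
    return p,d
def ray(c,uv,info=None):
    k=info or camera_info(c); R=np.array(k['R']);t=np.array(k['t'])
    x=(uv[0]-k['cx'])/k['fx'];y=(uv[1]-k['cy'])/k['fy']
    if c=='wrist':
        th=np.hypot(x,y); s=np.sin(th)/th if th>1e-9 else 1
        v=np.array([x*s,y*s,np.cos(th)])
    else: v=np.array([x,y,1.])
    return -R.T@t, R.T@v      # origin, dir
def atz(c,uv,z,info=None):
    o,v=ray(c,uv,info); return o+v*(z-o[2])/v[2]
def cloud(c,d,m,info=None):
    k=info or camera_info(c); R=np.array(k['R']);t=np.array(k['t'])
    r,q=np.nonzero(m&(d>0)); z=d[r,q]
    x=(q-k['cx'])/k['fx'];y=(r-k['cy'])/k['fy']
    if c=='wrist':
        th=np.hypot(x,y)+1e-12; s=np.tan(th)/th; x=x*s;y=y*s
    return (np.c_[x*z,y*z,z]-t)@R
def st():
    o=observe(); print('t',round(o['time_s'],2),'tcp',np.round(o['tool_pos'],4),'rot',np.round(Rot.from_quat(o['eef_rot']).as_matrix().round(3).tolist(),3).tolist(),'F',np.round(o['contact_force'],1),'op',round(o['opening'],3),'g',round(o['grip_force'],1),'j',np.round(o['joint_pos'],2)); return o
E
python3 - <<'E'
from h import *
st()
for c in ('scene','side'):
    snap(c,c+'0.png'); k=camera_info(c); print(c,(-np.array(k['R']).T@np.array(k['t'])).round(3),np.array(k['R'])[2].round(2))
    for q in ('lock_hole','ear_hole','turn_post','guard_knob','guard_hinge','pin','stand','flask','tube_a','tube_a_tip','pocket_0'):
        r=place_of(c,q); print(q,[(np.round(x['at'],1).tolist(),round(x['score'],2)) for x in r[:6]])
E
```

```text
t 0.0 tcp [0.1981 0.5922 0.2302] rot [[0.948, -0.317, -0.001], [-0.317, -0.948, -0.002], [0.0, 0.002, -1.0]] F [ 0.7  0.1 -0. ] op 0.997 g 0.0 j [ 1.51  0.39  0.01 -0.   -1.19 -0.26]
scene [-0.256 -0.426  0.583] [ 0.77  0.44 -0.46]
lock_hole [([393.1, 243.0], 0.67), ([323.5, 240.4], 0.61)]
ear_hole [([371.0, 254.1], 0.75)]
turn_post [([312.4, 226.4], 0.9), ([344.8, 252.1], 0.36), ([227.1, 204.3], 0.2)]
guard_knob [([390.0, 241.6], 0.92)]
guard_hinge [([399.7, 208.0], 0.89), ([338.5, 230.0], 0.24)]
pin []
stand [([349.0, 249.3], 0.73)]
flask [([461.0, 255.2], 0.76)]
tube_a [([279.9, 207.1], 0.59), ([227.0, 204.3], 0.54), ([397.8, 210.7], 0.25)]
tube_a_tip [([294.5, 203.6], 0.43)]
pocket_0 [([339.6, 255.5], 0.84), ([340.3, 229.1], 0.77), ([371.7, 248.0], 0.68), ([320.7, 243.9], 0.65), ([366.8, 232.5], 0.59)]
side [1.000e-03 1.159e+00 1.067e+00] [ 0.35 -0.71 -0.62]
lock_hole [([349.0, 184.2], 0.57)]
ear_hole [([345.7, 220.0], 0.35), ([351.8, 200.4], 0.35), ([361.5, 208.2], 0.23)]
turn_post [([359.2, 206.8], 0.68)]
guard_knob [([367.1, 174.1], 0.57)]
guard_hinge [([324.9, 169.7], 0.56)]
pin [([331.6, 196.4], 0.65), ([394.8, 171.3], 0.62)]
stand [([343.7, 213.7], 0.8)]
flask [([273.0, 258.7], 0.57)]
tube_a [([258.1, 300.9], 0.7), ([316.3, 265.6], 0.57), ([309.3, 308.3], 0.57), ([272.4, 257.2], 0.44)]
tube_a_tip [([267.6, 243.2], 0.63)]
pocket_0 [([351.3, 199.5], 0.98), ([360.7, 207.1], 0.9), ([344.9, 219.1], 0.71), ([331.8, 196.9], 0.71), ([325.6, 213.1], 0.64)]
```

```bash
python3 - <<'E'
import cv2,numpy as np
a=cv2.imread('pics/scene0.png')[170:310,180:520]; b=cv2.imread('pics/side0.png')[140:340,220:420]
a=cv2.resize(a,None,fx=800/340,fy=800/340,interpolation=cv2.INTER_CUBIC)
cv2.imwrite('pics/a.png',a); cv2.imwrite('pics/b.png',cv2.resize(b,None,fx=3,fy=3,interpolation=cv2.INTER_CUBIC))
E
```

```text
(no output)
```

View pics/a.png

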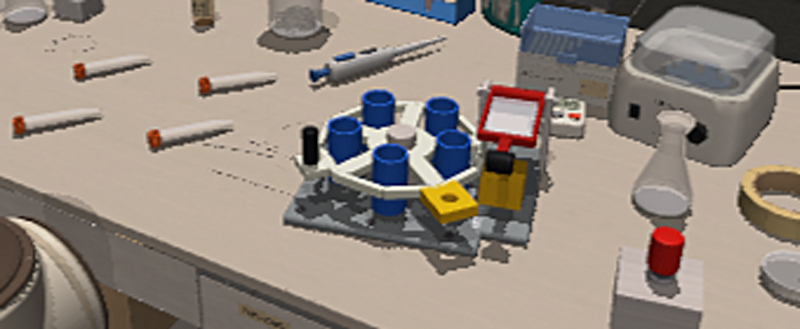

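View pics/b.png

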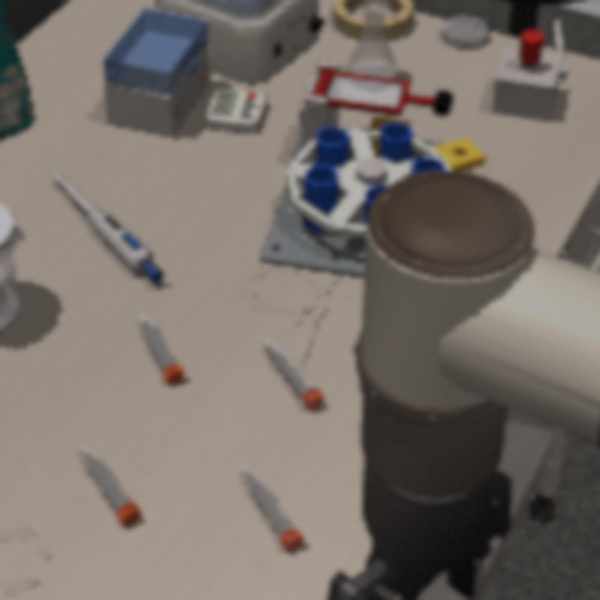

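Four tubes lie to the left of the carousel (scene px about 210–280, 195–225). The guard is shut, the ear is turned off the lock block, the pin block is at px (462,290) and the flask at (460,255).

```bash
python3 - <<'E'
from h import *
f=lambda c,uv,z:print(c,uv,z,atz(c,uv,z).round(4))
print('knob');f('scene',[390,241.6],.088);f('side',[367.1,174.1],.088)
print('hinge');f('scene',[399.7,208],.088);f('side',[324.9,169.7],.088)
print('ear');f('scene',[371,254.1],.057);f('side',[373,191],.057)
print('post');f('scene',[312.4,226.4],.095);f('side',[359.2,206.8],.095)
print('stand');f('scene',[349,249.3],0);f('side',[343.7,213.7],0)
print('flask');f('scene',[461,255.2],0)
print('pockets')
for u in [339.6,255.5],[340.3,229.1],[371.7,248],[320.7,243.9],[366.8,232.5]: f('scene',u,.02)
for u in [351.3,199.5],[360.7,207.1],[344.9,219.1],[331.8,196.9],[325.6,213.1]: f('side',u,.02)
for c in('scene','side'):
  p,d=snap(c)
  hsv=cv2.cvtColor(p,cv2.COLOR_RGB2HSV)
  # tubes via orange caps
  m=((hsv[...,0]>=3)&(hsv[...,0]<=16)&(hsv[...,1]>170)&(hsv[...,2]>120)).astype(np.uint8)
  n,l,s,ce=cv2.connectedComponentsWithStats(m)
  for i in range(1,n):
    if s[i,4]>8:
      P=cloud(c,d,l==i); print('cap',c,s[i].tolist(),np.median(P,0).round(3), 'atz', atz(c,ce[i],.01).round(4))
  for q in ('pin','tube_a','guard','carousel','flask','stand'):
    for x in silhouettes(c,q)[:6]:
      P=cloud(c,d,x['mask'])
      if len(P)==0: continue
      print(c,q,round(x['score'],2),x['bbox'],np.median(P,0).round(3),P.min(0).round(3),P.max(0).round(3))
      if q=='tube_a' and x['score']>.4:
        A=P[:,:2]-P[:,:2].mean(0); w=np.linalg.svd(A,full_matrices=False)[2][0]; print('   axis',w.round(3),'ext',np.ptp(A@w).round(3))
  # red handle
  if c=='scene':
    r=((hsv[...,0]<3)|(hsv[...,0]>176))&(hsv[...,1]>150)&(hsv[...,2]>80)
    n,l,s,ce=cv2.connectedComponentsWithStats(r.astype(np.uint8))
    for i in range(1,n):
      if s[i,4]>30: P=cloud(c,d,l==i); print('red',s[i],ce[i].round(1),np.median(P,0).round(3),P.min(0).round(3),P.max(0).round(3))
E
```

```text
knob
scene [390, 241.6] 0.088 [ 0.4674 -0.1712  0.088 ]
side [367.1, 174.1] 0.088 [ 0.4867 -0.1669  0.088 ]
hinge
scene [399.7, 208] 0.088 [ 0.6269 -0.133   0.088 ]
side [324.9, 169.7] 0.088 [ 0.6228 -0.126   0.088 ]
ear
scene [371, 254.1] 0.057 [ 0.4432 -0.1378  0.057 ]
side [373, 191] 0.057 [ 0.4476 -0.1282  0.057 ]
post
scene [312.4, 226.4] 0.095 [0.4251 0.0062 0.095 ]
side [359.2, 206.8] 0.095 [0.438  0.0137 0.095 ]
stand
scene [349, 249.3] 0 [ 0.5098 -0.0494  0.    ]
side [343.7, 213.7] 0 [ 0.5115 -0.0418  0.    ]
flask
scene [461, 255.2] 0 [ 0.6287 -0.3021  0.    ]
pockets
scene [339.6, 255.5] 0.02 [ 0.4488 -0.0549  0.02  ]
scene [340.3, 229.1] 0.02 [0.5559 0.0011 0.02  ]
scene [371.7, 248] 0.02 [ 0.517  -0.1081  0.02  ]
scene [320.7, 243.9] 0.02 [0.4686 0.0098 0.02  ]
scene [366.8, 232.5] 0.02 [ 0.5764 -0.067   0.02  ]
side [351.3, 199.5] 0.02 [ 0.5105 -0.0986  0.02  ]
side [360.7, 207.1] 0.02 [ 0.4667 -0.0755  0.02  ]
side [344.9, 219.1] 0.02 [0.4873 0.0036 0.02  ]
side [331.8, 196.9] 0.02 [ 0.5744 -0.0818  0.02  ]
side [325.6, 213.1] 0.02 [0.555  0.0045 0.02  ]
cap scene [33
[... 2380 characters left out ...]
89.5, 15.7, 23.2] [0.555 0.419 0.015] [ 0.52   0.386 -0.004] [0.603 0.445 0.024]
   axis [-0.85   0.526] ext 0.094
side tube_a 0.54 [266.2, 243.1, 16.3, 27.7] [0.605 0.251 0.015] [ 0.569  0.199 -0.003] [0.656 0.28  0.023]
   axis [-0.759  0.651] ext 0.111
side guard 0.61 [321.9, 163.7, 46.9, 15.7] [ 0.567 -0.15   0.09 ] [ 0.475 -0.313 -0.006] [ 0.65  -0.099  0.101]
side carousel 0.84 [315.4, 180.2, 64.4, 41.1] [ 0.528 -0.05   0.058] [ 0.213 -0.183 -0.002] [0.62  0.562 0.582]
side flask 0.81 [335.8, 138.8, 14.1, 26.9] [ 0.625 -0.285  0.049] [ 0.6   -0.352 -0.006] [ 0.654 -0.265  0.106]
side stand 0.74 [305.4, 163.3, 75.8, 68.4] [ 0.548 -0.06   0.057] [ 0.217 -0.304 -0.007] [0.689 0.616 0.582]
```

Emit:
servo_tool(moves=[0.034,0.041,-0.005,0,0,0.034,0.041,-0.005,0,0,0.034,0.041,-0.005,0,0,0.034,0.041,-0.005,0,0,0.034,0.041,-0.005,0,0,0.034,0.041,-0.005,0,0,0.034,0.041,-0.005,0,0,0.034,0.041,-0.005,0,0,0.034,0.041,-0.005,0,0,0.034,0.041,-0.005,0,0,0.034,0.041,-0.005,0,0,0.034,0.041,-0.005,0,0,0.034,0.041,-0.005,0,0,0.034,0.041,-0.005,0,0,0,0,0,-8.4,0,0,0,0,-8.4,0,0,0,0,-8.4,0,0,0,0,-8.4,0,0,0,0,0,0])

```text
time_s: 4.28
tool_pos: [0.4675, -0.1027, 0.3014]
eef_rot: [0.991, 0.131, 0.0, 0.0]
contact_force: [-0.8, -0.2, 0.6]
opening: 0.998
grip_force: 0.0
```

```bash
cat >> h.py <<'E'
def look(qs,zs,fn=None,n=6):
    info=camera_info('wrist'); p,d=snap('wrist',fn)
    for q,z in zip(qs,zs):
        for x in place_of('wrist',q)[:n]:
            print(q,round(x['score'],2),np.round(x['at'],1).tolist(),atz('wrist',x['at'],z,info).round(4).tolist())
    return p,d,info
E
python3 - <<'E'
from h import *
st(); k=camera_info('wrist'); print({a:np.round(b,3).tolist() for a,b in k.items()}, (-np.array(k['R']).T@np.array(k['t'])).round(3))
look(['lock_hole','ear_hole','turn_post','guard_knob','guard_hinge','stand','pocket_0','pin','flask'],[.043,.057,.095,.088,.088,0,.02,.005,0],'w1.png')
E
```

```text
t 4.28 tcp [ 0.4675 -0.1027  0.3014] rot [[0.966, 0.259, 0.0], [0.259, -0.966, 0.0], [0.0, 0.0, -1.0]] F [-0.8 -0.2  0.6] op 0.998 g 0.0 j [ 0.12  0.09 -0.21  0.   -1.27  1.71]
{'fx': 309.707, 'fy': 309.707, 'cx': 320.621, 'cy': 198.294, 'R': [[0.257, -0.966, -0.002], [-0.925, -0.247, 0.289], [-0.279, -0.072, -0.957]], 't': [-0.218, 0.35, 0.57]} [ 0.539 -0.083  0.444]
ear_hole 0.92 [340.7, 186.7] [0.4476, -0.1332, 0.057]
turn_post 0.64 [219.1, 172.5] [0.4367, 0.0162, 0.095]
guard_knob 0.82 [379.6, 172.1] [0.4843, -0.1691, 0.088]
guard_knob 0.54 [249.6, 132.4] [0.491, -0.0092, 0.088]
guard_knob 0.3 [475.6, 99.1] [0.607, -0.261, 0.088]
guard_hinge 0.83 [383.4, 56.5] [0.6164, -0.1355, 0.088]
pocket_0 0.84 [291.7, 159.3] [0.4593, -0.0615, 0.02]
pocket_0 0.82 [315.7, 85.0] [0.5668, -0.0677, 0.02]
pocket_0 0.78 [252.5, 131.9] [0.4835, 0.001, 0.02]
pocket_0 0.73 [266.7, 84.4] [0.552, -0.0028, 0.02]
pocket_0 0.6 [336.1, 133.9] [0.5092, -0.1117, 0.02]
pin 0.93 [461.1, 215.6] [0.441, -0.3436, 0.005]
flask 0.96 [472.2, 95.2] [0.6275, -0.2976, 0.0]
```

View pics/w1.png

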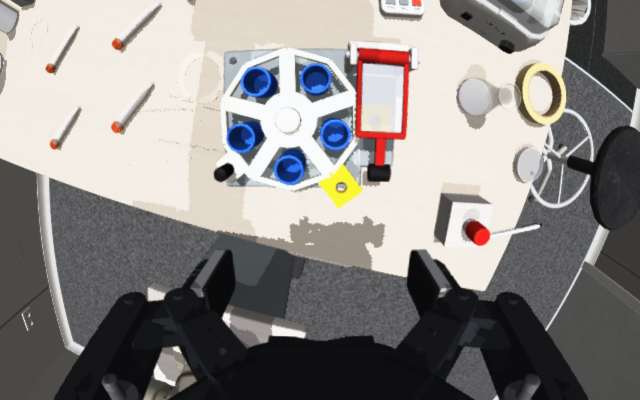

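Emit:
servo_tool(moves=[0,0.034,0,0,0.4,0,0.034,0,0,0.4,0,0,0.046,0,0.4,0,0,0.046,0,0.4,0,0,0.046,0,0.4,0,0,0.046,0,0.4,0,0,0.027,0,0.4,0,0,0.02,0,0.4,0,0,0,0,0.4,0,0,0,0,1,0,0,0,0,1,0,0,0,0,1,0,0,0,0,1,0,0,0,0,1], force=30)

```text
time_s: 6.52
tool_pos: [0.4863, -0.1686, 0.0714]
eef_rot: [0.991, 0.132, 0.001, 0.0]
contact_force: [0.7, -3.7, 6.2]
opening: 0.299
grip_force: 31.7
```

```bash
python3 -c "
import numpy as np
t=np.linspace(0,1.85,18);x=-.137*np.cos(t);z=.137*np.sin(t)
print([v for a,b in zip(np.diff(x).round(4),np.diff(z).round(4)) for v in (float(a),0,float(-b),0,1)])"
```

```text
[0.0008, 0, -0.0149, 0, 1, 0.0024, 0, -0.0147, 0, 1, 0.004, 0, -0.0144, 0, 1, 0.0055, 0, -0.0138, 0, 1, 0.007, 0, -0.0132, 0, 1, 0.0084, 0, -0.0123, 0, 1, 0.0097, 0, -0.0113, 0, 1, 0.0109, 0, -0.0102, 0, 1, 0.0119, 0, -0.009, 0, 1, 0.0128, 0, -0.0076, 0, 1, 0.0136, 0, -0.0062, 0, 1, 0.0141, 0, -0.0047, 0, 1, 0.0146, 0, -0.0031, 0, 1, 0.0148, 0, -0.0015, 0, 1, 0.0149, 0, 0.0001, 0, 1, 0.0148, 0, 0.0017, 0, 1, 0.0145, 0, 0.0033, 0, 1]
```

Emit:
servo_tool(moves=[0.0008,0,-0.0149,0,1,0.0024,0,-0.0147,0,1,0.004,0,-0.0144,0,1,0.0055,0,-0.0138,0,1,0.007,0,-0.0132,0,1,0.0084,0,-0.0123,0,1,0.0097,0,-0.0113,0,1,0.0109,0,-0.0102,0,1,0.0119,0,-0.009,0,1,0.0128,0,-0.0076,0,1,0.0136,0,-0.0062,0,1,0.0141,0,-0.0047,0,1,0.0146,0,-0.0031,0,1,0.0148,0,-0.0015,0,1,0.0149,0,0.0001,0,1,0.0148,0,0.0017,0,1,0.0145,0,0.0033,0,1,0,0,0,0,1])

```text
time_s: 8.78
tool_pos: [0.655, -0.1262, 0.2025]
eef_rot: [0.991, 0.131, -0.0, 0.003]
contact_force: [1.5, -11.3, 0.6]
opening: 0.295
grip_force: 29.7
```

Emit:
servo_tool(moves=[0,0,0,0,0.4,0,0,0,0,0.4,0,0,0,0,0.4,0,0,-0.025,0,0.4,0,0,-0.025,0,0.4,-0.029,-0.0323,0,0,0.4,-0.029,-0.0323,0,0,0.4,-0.029,-0.0323,0,0,0.4,-0.029,-0.0323,0,0,0.4,-0.029,-0.0323,0,0,0.4,-0.029,-0.0323,0,0,0.4,0,0,0,9.17,0.4,0,0,0,9.17,0.4,0,0,0,9.17,0.4,0,0,0,9.17,0.4,0,0,0,9.17,0.4,0,0,0,9.17,0.4,0,0,0,0,0.4])

```text
time_s: 11.02
tool_pos: [0.4352, 0.0193, 0.2523]
eef_rot: [0.94, -0.34, 0.0, -0.0]
contact_force: [-0.0, -0.3, -0.8]
opening: 0.596
grip_force: 0.0
```

```bash
python3 - <<'E'
from h import *
st()
look(['ear_hole','turn_post','guard_knob','pocket_0','lock_hole'],[.057,.095,.215,.02,.043],'w2.png')
E
```

```text
t 11.03 tcp [0.4352 0.0193 0.2523] rot [[0.769, -0.64, 0.0], [-0.64, -0.769, 0.0], [-0.0, -0.0, -1.0]] F [-0.  -0.3 -0.8] op 0.596 g 0.0 j [ 0.42  0.04 -0.39 -0.   -1.14  0.46]
ear_hole 0.91 [418.6, 79.4] [0.4495, -0.1318, 0.057]
turn_post 0.93 [328.2, 175.3] [0.4358, 0.0106, 0.095]
pocket_0 0.91 [305.7, 38.5] [0.5685, -0.0672, 0.02]
pocket_0 0.89 [364.9, 54.2] [0.5089, -0.1092, 0.02]
pocket_0 0.79 [304.6, 127.5] [0.4857, 0.0041, 0.02]
pocket_0 0.73 [272.3, 82.8] [0.5527, -0.0018, 0.02]
pocket_0 0.7 [357.4, 111.3] [0.4604, -0.0575, 0.02]
lock_hole 0.93 [376.2, 9.1] [0.542, -0.1503, 0.043]
```

View pics/w2.png

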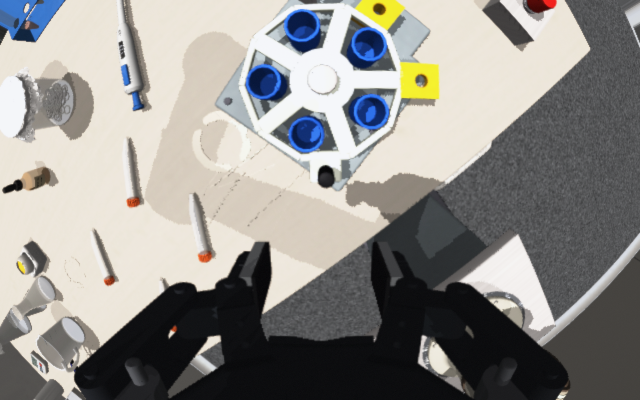

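Emit:
servo_tool(moves=[0.004,0.006,0,-4,0.4,0,0,0.046,0,0.4,0,0,0.046,0,0.4,0,0,0.046,0,0.4,0,0,0.026,0,0.4,0,0,0.02,0,0.4,0,0,0,0,0.4,0,0,0,0,1,0,0,0,0,1,0,0,0,0,1,0,0,0,0,1,0,0,0,0,1])

```text
time_s: 12.82
tool_pos: [0.4355, 0.0121, 0.0692]
eef_rot: [0.951, -0.308, 0.001, -0.001]
contact_force: [-1.3, 1.6, 7.0]
opening: 0.201
grip_force: 29.7
```

Emit:
servo_tool(moves=[0.0004,0.0091,0,-5.1,1,0.0004,0.0091,0,-5.1,1,0.0004,0.0091,0,-5.1,1,0.0004,0.0091,0,-5.1,1,0.0004,0.0091,0,-5.1,1,0.0004,0.0091,0,-5.1,1,0.0004,0.0091,0,-5.1,1,0.0004,0.0091,0,-5.1,1,0.0004,0.0091,0,-5.1,1,0.0004,0.0091,0,-5.1,1,0,0,0,0,1,0,0,0,0,1])

```text
time_s: 14.32
tool_pos: [0.4184, -0.0752, 0.0691]
eef_rot: [0.991, 0.132, -0.0, 0.0]
contact_force: [-2.7, 0.5, 10.1]
opening: 0.197
grip_force: 30.0
```

```bash
python3 - <<'E'
from h import *
st()
look(['ear_hole','turn_post','pocket_0','lock_hole'],[.057,.095,.02,.043],'w3.png')
p,d=snap('scene')
for q,z in(('ear_hole',.057),('lock_hole',.043),('turn_post',.095)):
  for x in place_of('scene',q)[:3]: print(q,x['score'],np.round(x['at'],1),atz('scene',x['at'],z).round(4))
a=cv2.imread('pics/w3.png')[0:200,180:560]; cv2.imwrite('pics/w3c.png',cv2.resize(a,None,fx=2.1,fy=2.1,interpolation=cv2.INTER_CUBIC))
E
```

```text
t 14.32 tcp [ 0.4184 -0.0752  0.0691] rot [[0.965, 0.261, -0.0], [0.261, -0.965, -0.001], [-0.0, 0.0, -1.0]] F [-2.7  0.5 10.1] op 0.197 g 30.0 j [ 0.21  0.26 -0.68  0.   -0.63  1.63]
ear_hole 0.84 [515.3, 69.2] [0.546, -0.1529, 0.057]
turn_post 0.94 [321.8, 283.4] [0.4178, -0.0747, 0.095]
pocket_0 0.84 [222.3, 70.1] [0.4987, 0.0114, 0.02]
pocket_0 0.82 [394.7, 121.3] [0.4942, -0.1015, 0.02]
pocket_0 0.74 [400.9, 16.2] [0.5613, -0.0874, 0.02]
pocket_0 0.65 [291.5, 160.9] [0.4526, -0.0458, 0.02]
lock_hole 0.81 [498.0, 81.1] [0.5385, -0.1514, 0.043]
lock_hole 0.68 [608.4, 64.5] [0.5986, -0.2503, 0.043]
lock_hole 0.38 [318.8, 283.1] [0.3855, -0.0816, 0.043]
ear_hole 0.69 [391.3 235.1] [ 0.5411 -0.1471  0.057 ]
lock_hole 0.85 [389.9 244. ] [ 0.5233 -0.1518  0.043 ]
turn_post 0.6 [393.7 234.9] [ 0.4871 -0.1716  0.095 ]
turn_post 0.6 [239.6 196.7] [0.4561 0.2545 0.095 ]
```

View pics/w3c.png

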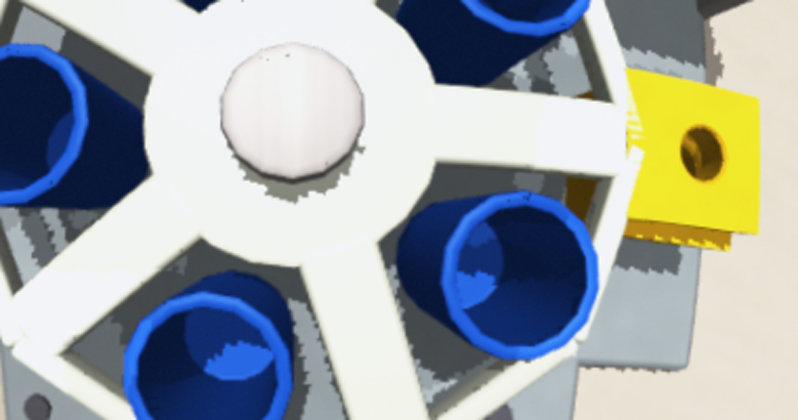

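Emit:
servo_tool(moves=[0,-0.0034,0,1.9,1,0,0,0,0,1,0,0,0,0,1,0,0,0,0,0.4,0,0,0,0,0.4,0,0,0,0,0.4,0,0,-0.025,0,0.4,0,0,-0.045,0,0.4,0.0127,0.0525,0,0,0.4,0.0127,0.0525,0,0,0.4,0,0,0,0,0.4,0,0,0,0,0.4])

```text
time_s: 16.27
tool_pos: [0.4657, -0.1681, 0.1375]
eef_rot: [0.993, 0.114, -0.001, -0.0]
contact_force: [-0.0, -0.5, 0.3]
opening: 0.601
grip_force: 0.0
```

```bash
python3 - <<'E'
from h import *
st()
p,d,i=look(['ear_hole','turn_post','pocket_0','lock_hole','guard_hinge','pin'],[.057,.095,.02,.043,.088,.005],'w4.png')
c,r=320,108
a=cv2.imread('pics/w4.png')[20:220,190:490]; cv2.imwrite('pics/w4c.png',cv2.resize(a,None,fx=2.6,fy=2.6,interpolation=cv2.INTER_CUBIC))
E
```

```text
t 16.27 tcp [ 0.4657 -0.1681  0.1375] rot [[0.974, 0.227, -0.002], [0.227, -0.974, 0.0], [-0.002, -0.001, -1.0]] F [-0.  -0.5  0.3] op 0.601 g 0.0 j [-0.02  0.26 -0.44 -0.   -0.87  1.82]
ear_hole 0.57 [325.4, 104.2] [0.5405, -0.1528, 0.057]
ear_hole 0.17 [40.7, 79.6] [0.528, 0.1286, 0.057]
turn_post 0.8 [174.8, 254.7] [0.4172, -0.0689, 0.095]
pocket_0 0.78 [180.3, 53.3] [0.563, -0.0171, 0.02]
pocket_0 0.77 [186.4, 173.6] [0.456, -0.0425, 0.02]
pocket_0 0.59 [250.9, 151.5] [0.4882, -0.0998, 0.02]
pocket_0 0.56 [144.5, 116.0] [0.5017, 0.0097, 0.02]
pocket_0 0.56 [254.0, 66.7] [0.56, -0.0877, 0.02]
lock_hole 0.96 [324.2, 105.6] [0.5394, -0.1523, 0.043]
```

View pics/w4c.png

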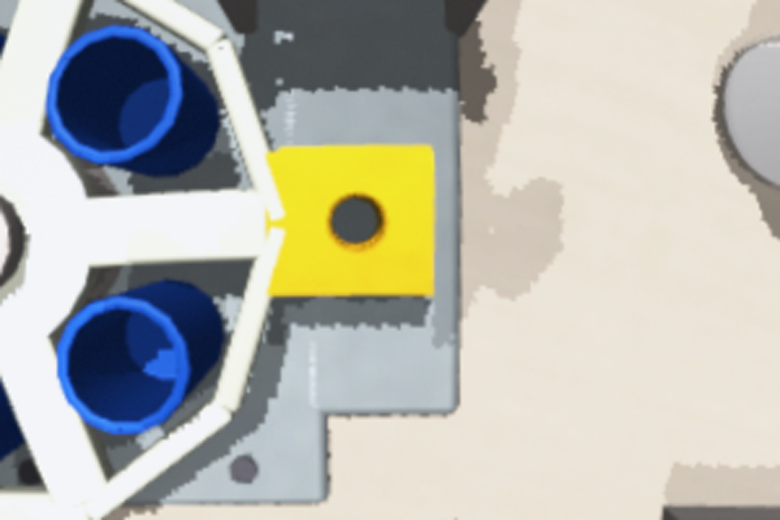

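The holes are concentric (px 327,104; you can see straight through), and the guard is out of the way. Next, the pin.

Emit:
servo_tool(moves=[-0.0345,0.0412,-0.02,0,0.3,-0.0345,0.0412,-0.02,0,0.3,-0.0345,0.0412,-0.02,0,0.3,-0.0345,0.0412,-0.02,0,0.3,0,0,0,0,0.3,0,0,0,0,0.3])

```text
time_s: 17.38
tool_pos: [0.3694, -0.3595, 0.2178]
eef_rot: [0.993, 0.115, -0.0, -0.0]
contact_force: [0.1, 0.9, 0.1]
opening: 0.699
grip_force: 0.0
```

```bash
cat >> h.py <<'E'
def red(p,d,info,z):
    hsv=cv2.cvtColor(p,cv2.COLOR_RGB2HSV)
    r=((hsv[...,0]<6)|(hsv[...,0]>174))&(hsv[...,1]>140)&(hsv[...,2]>60)
    n,l,s,ce=cv2.connectedComponentsWithStats(r.astype(np.uint8))
    for i in range(1,n):
        if s[i,4]>60:
            P=cloud('wrist',d,l==i,info); T=P[P[:,2]>P[:,2].max()-.006]
            print('red',s[i].tolist(),'c',ce[i].round(1),atz('wrist',ce[i],z,info).round(4),'top',T.mean(0).round(4),'mid',((T.min(0)+T.max(0))/2).round(4),np.ptp(T,axis=0).round(4))
E
python3 - <<'E'
from h import *
st()
p,d,i=look(['pin','lock_hole','flask'],[.005,.043,0],'w5.png')
red(p,d,i,.095)
E
```

```text
t 17.38 tcp [ 0.3694 -0.3595  0.2178] rot [[0.974, 0.228, -0.0], [0.228, -0.974, 0.001], [-0.0, -0.001, -1.0]] F [0.1 0.9 0.1] op 0.699 g 0.0 j [-0.46  0.21 -0.28 -0.   -1.08  2.26]
pin 0.91 [321.2, 107.6] [0.4411, -0.3418, 0.005]
red [300, 93, 31, 30, 731] c [315.4 107.4] [ 0.4402 -0.337   0.095 ] top [ 0.4403 -0.337   0.0948] mid [ 0.4402 -0.337   0.0946] [0.0259 0.026  0.0059]
```

Emit:
servo_tool(moves=[0.037,-0.003,0,0,0.3,0.037,-0.003,0,0,0.3,0,0,0.05,0,0.3,0,0,0.05,0,0.3,0,0,0.032,0,0.3,0,0,0.02,0,0.3,0,0,0,0,0.3,0,0,0,0,1,0,0,0,0,1,0,0,0,0,1,0,0,0,0,1,0,0,0,0,1], force=60)

```text
time_s: 19.08
tool_pos: [0.4414, -0.3375, 0.0675]
eef_rot: [0.993, 0.115, 0.001, 0.001]
contact_force: [-0.4, 1.6, 6.5]
opening: 0.304
grip_force: 59.1
```

Emit:
servo_tool(moves=[0,0,-0.03,0,1,0,0,-0.03,0,1,0,0,-0.03,0,1,0.035,-0.039,0,0,1,0.035,-0.039,0,0,1,0.035,-0.039,0,0,1,0.0342,-0.0385,0,0,1,0,0,0,0,1,0,0,0,0,1])

```text
time_s: 20.2
tool_pos: [0.5398, -0.154, 0.1557]
eef_rot: [0.993, 0.115, -0.001, -0.0]
contact_force: [-0.4, -0.7, 0.2]
opening: 0.314
grip_force: 60.3
```

```bash
python3 - <<'E'
from h import *
o=st(); e=np.array([.5417,-.1545,0])-o['tool_pos']; print(Rot.from_quat(o['eef_rot']).inv().apply(e).round(4))
p,d,i=look(['ear_hole','pin'],[.057,.097],'w6.png')
red(p,d,i,.19)
E
```

```text
t 20.2 tcp [ 0.5398 -0.154   0.1557] rot [[0.974, 0.228, -0.001], [0.228, -0.974, 0.0], [-0.001, -0.001, -1.0]] F [-0.4 -0.7  0.2] op 0.314 g 60.3 j [ 0.01  0.34 -0.26 -0.   -0.97  1.79]
[0.0019 0.001  0.1557]
ear_hole 0.8 [324.3, 198.9] [0.5407, -0.1554, 0.057]
pin 0.65 [323.6, 216.2] [0.5402, -0.1547, 0.097]
red [246, 0, 149, 28, 2456] c [321.5  12.3] [ 0.6452 -0.1287  0.19  ] top [ 0.6478 -0.1257  0.1807] mid [ 0.6476 -0.1281  0.1826] [0.0127 0.0501 0.006 ]
red [276, 93, 91, 21, 1408] c [321.6 104.4] [ 0.6128 -0.1363  0.19  ] top [ 0.6187 -0.1367  0.1003] mid [ 0.6175 -0.1352  0.1021] [0.0177 0.0553 0.0059]
red [291, 231, 60, 77, 3650] c [320.6 270.3] [ 0.5505 -0.1504  0.19  ] top [ 0.5409 -0.1526  0.1825] mid [ 0.5395 -0.1533  0.182 ] [0.0266 0.027  0.006 ]
```

View pics/w6.png

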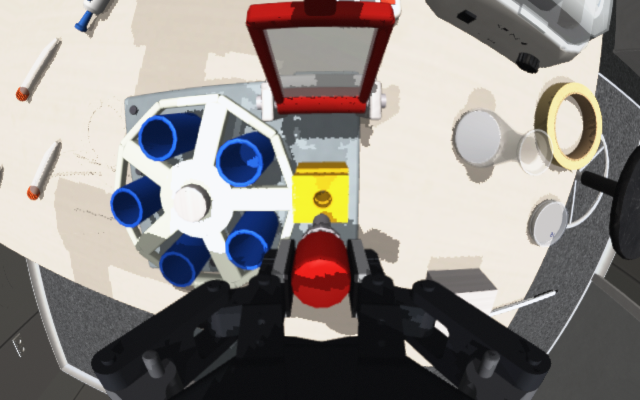

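Emit:
servo_tool(moves=[0.0012,0.001,0.015,0,1,0,0,0.015,0,1,0,0,0.01,0,1,0,0,0.005,0,1,0,0,0.005,0,1,0,0,0,0,1])

```text
time_s: 21.1
tool_pos: [0.5418, -0.1547, 0.1059]
eef_rot: [0.993, 0.115, -0.0, -0.0]
contact_force: [0.0, -0.3, -0.5]
opening: 0.309
grip_force: 60.3
```

Emit:
servo_tool(moves=[0,0,0.005,0,1,0,0,0.005,0,1,0,0,0.006,0,1,0,0,0.006,0,1,0,0,0.005,0,1,0,0,0.004,0,1,0,0,0.002,0,1,0,0,0,0,1])

```text
time_s: 22.1
tool_pos: [0.5431, -0.1546, 0.0745]
eef_rot: [0.993, 0.115, 0.001, 0.0]
contact_force: [-1.1, 1.2, 5.4]
opening: 0.308
grip_force: 61.2
```

Emit:
servo_tool(moves=[0,0,0.002,0,1,0,0,0,0,1,0,0,-0.001,0,0.45,0,0,0,0,0.45,0,0,0,0,0.45,0,0,0,0,0.45,0,0,-0.03,0,0.45,0,0,-0.04,0,0.45,0,0,-0.04,0,0.45,-0.05,0,-0.03,0,0.45,-0.04,-0.02,0,0,0.45,0,0,0,0,0.45])

```text
time_s: 23.6
tool_pos: [0.4468, -0.1556, 0.2125]
eef_rot: [0.993, 0.115, 0.0, -0.0]
contact_force: [0.7, 0.9, -0.3]
opening: 0.548
grip_force: 0.0
```

```bash
python3 - <<'E'
from h import *
st()
p,d,i=look(['ear_hole','pin','lock_hole','pocket_0','turn_post'],[.057,.012,.043,.02,.095],'w7.png')
red(p,d,i,.102)
P=cloud('wrist',d,d>0,i)
for n in('scene','side'):
  p,d=snap(n,n+'7.png')
  for x in silhouettes(n,'tube_a')[:6]:
    P=cloud(n,d,x['mask']); print(n,round(x['score'],2),np.median(P,0).round(3))
  hsv=cv2.cvtColor(p,cv2.COLOR_RGB2HSV)
  if n=='scene':
    r=((hsv[...,0]<3)|(hsv[...,0]>176))&(hsv[...,1]>150)&(hsv[...,2]>80)
    nn,l,s,ce=cv2.connectedComponentsWithStats(r.astype(np.uint8))
    for k in range(1,nn):
      if s[k,4]>30: P=cloud(n,d,l==k); print('red',s[k],np.median(P,0).round(3),P.min(0).round(3),P.max(0).round(3))
E
```

```text
t 23.6 tcp [ 0.4468 -0.1556  0.2125] rot [[0.974, 0.228, -0.0], [0.228, -0.974, 0.001], [0.0, -0.001, -1.0]] F [ 0.7  0.9 -0.3] op 0.548 g 0.0 j [ 0.01  0.14 -0.38 -0.   -1.05  1.79]
ear_hole 0.59 [346.0, 88.1] [0.5424, -0.1565, 0.057]
pin 0.82 [342.3, 88.3] [0.5448, -0.1554, 0.012]
lock_hole 0.59 [342.8, 92.7] [0.5382, -0.1554, 0.043]
pocket_0 0.93 [281.3, 124.5] [0.4914, -0.1, 0.02]
pocket_0 0.86 [223.5, 45.8] [0.5659, -0.017, 0.02]
pocket_0 0.78 [225.9, 144.7] [0.457, -0.0427, 0.02]
turn_post 0.83 [225.9, 201.5] [0.4196, -0.072, 0.095]
turn_post 0.41 [78.9, 94.3] [0.495, 0.1144, 0.095]
red [310, 0, 69, 11, 632] c [346.3   4.2] [ 0.6091 -0.1379  0.102 ] top [ 0.6125 -0.1367  0.0955] mid [ 0.6128 -0.1359  0.0964] [0.0189 0.0565 0.006 ]
red [331, 69, 32, 32, 798] c [346.1  84.8] [ 0.5415 -0.1532  0.102 ] top [ 0.5417 -0.1533  0.1017] mid [ 0.5417 -0.1534  0.1012] [0.026  0.025  0.0059]
scene 0.71 [0.557 0.406 0.01 ]
scene 0.65 [0.412 0.366 0.012]
scene 0.6 [0.467 0.213 0.012]
scene 0.45 [0.603 0.237 0.012]
red [391 172   6  22  34] [ 0.631 -0.106  0.157] [ 0.62  -0.111  0.128] [ 0.641 -0.103  0.178]
red [388 175  28  40 184] [ 0.613 -0.15   0.094] [ 0.601 -0.166  0.084] [ 0.653 -0.11   0.178]
red [391 218  11  17 151] [ 0.531 -0.159  0.093] [ 0.524 -0.169  0.069] [ 0.552 -0.144  0.103]
side 0.71 [0.474 0.222 0.015]
side 0.71 [0.561 0.416 0.015]
side 0.68 [0.415 0.378 0.015]
```

View pics/w7.png

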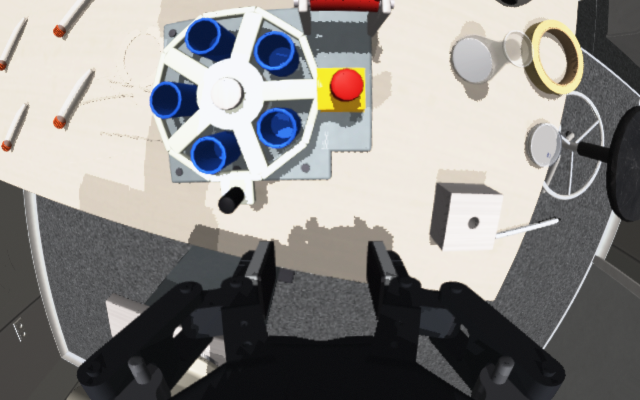

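Pin handle top reads z = 0.1017, so it is home (px 346,85). Parking block is empty and the flask still stands. Tubes next.

Emit:
servo_tool(moves=[0.0065,-0.0511,0,0,0.45,0.0065,-0.0511,0,0,0.45,0.0065,-0.0511,0,0,0.45,0.0065,-0.0511,0,0,0.45,0.0065,-0.0511,0,0,0.45,0.0065,-0.0511,0,0,0.45,0.0065,-0.0511,0,0,0.45,0.0065,-0.0511,0,0,0.45,0,0,0,9.4,0.45,0,0,0,9.4,0.45,0,0,0,9.4,0.45,0,0,0,9.4,0.45,0,0,0,9.4,0.45,0,0,0,0,0.45], force=20)

```text
time_s: 25.85
tool_pos: [0.4071, 0.2542, 0.212]
eef_rot: [0.957, -0.29, -0.0, 0.0]
contact_force: [-0.2, -0.9, 0.1]
opening: 0.55
grip_force: 0.0
```

```bash
cat >> h.py <<'E'
def tubes(fn=None,back=.0445):
    """all tubes seen by the wrist camera: mask -> long axis; cap end by orange; gives cap-grasp pose and the tool shift to it"""
    o=observe(); R=Rot.from_quat(o['eef_rot']).as_matrix(); T=np.array(o['tool_pos'])
    info=camera_info('wrist'); p,d=snap('wrist',fn); hsv=cv2.cvtColor(p,cv2.COLOR_RGB2HSV)
    for x in silhouettes('wrist','tube_a'):
        if x['score']<.3: continue
        m=x['mask']; r,c=np.nonzero(m)
        X=np.array([atz('wrist',(a,b),.009,info)[:2] for a,b in zip(c,r)])
        w=np.linalg.svd(X-X.mean(0),full_matrices=False)[2][0]
        cap=(hsv[r,c,0]<=16)&(hsv[r,c,1]>150)
        if cap.sum()==0: print('nocap',x['bbox']); continue
        if (X[cap].mean(0)-X.mean(0))@w>0: w=-w      # w points to the tip
        s=(X-X.mean(0))@w; n=np.array([-w[1],w[0]]); off=(X-X.mean(0))@n
        mid=X.mean(0)+w*(s.min()+s.max())/2+n*(off[cap].min()+off[cap].max())/2
        C=X[cap]; q=(C-C.mean(0))@w; cc=C.mean(0)
        yaw=np.degrees(np.arctan2(w[1],w[0])); cur=np.degrees(np.arctan2(R[1,0],R[0,0]))
        g=mid-w*back; sh=R.T@np.array([g[0]-T[0],g[1]-T[1],0])
        print(round(x['score'],2),'mid',mid.round(4),'len',round(np.ptp(s),4),'yaw',round(yaw,1),'capc',cc.round(4),'grasp',g.round(4),'shift',sh[:2].round(4),'spin',round(cur-yaw,1))
E
python3 - <<'E'
from h import *
st(); tubes('w8.png')
E
```

```text
t 25.85 tcp [0.4071 0.2542 0.212 ] rot [[0.832, -0.555, -0.0], [-0.555, -0.832, -0.0], [-0.0, 0.0, -1.0]] F [-0.2 -0.9  0.1] op 0.55 g 0.0 j [ 0.9   0.15 -0.37  0.   -1.05  0.08]
0.97 mid [0.5635 0.4093] len 0.1023 yaw -32.7 capc [0.526  0.4333] grasp [0.5261 0.4333] shift [-0.0005 -0.215 ] spin -1.0
0.94 mid [0.6021 0.2465] len 0.0758 yaw -40.1 capc [0.5786 0.266 ] grasp [0.5681 0.2752] shift [ 0.1222 -0.1068] spin 6.4
0.83 mid [0.4802 0.211 ] len 0.1013 yaw -34.5 capc [0.4434 0.2359] grasp [0.4436 0.2362] shift [ 0.0403 -0.0053] spin 0.8
0.7 mid [0.42   0.3684] len 0.1046 yaw -37.5 capc [0.3845 0.3958] grasp [0.3847 0.3955] shift [-0.0971 -0.1051] spin 3.8
```

Emit:
servo_tool(moves=[0.04,-0.005,0,0.8,0.5,0,0,0.05,0,0.5,0,0,0.05,0,0.5,0,0,0.05,0,0.5,0,0,0.035,0,0.5,0,0,0.015,0,0.5,0,0,0.008,0,0.5,0,0,0,0,0.5,0,0,0,0,1,0,0,0,0,1,0,0,0,0,1,0,0,0,0,1,0,0,0,0,1], force=20)

```text
time_s: 27.58
tool_pos: [0.4437, 0.2366, 0.0054]
eef_rot: [0.955, -0.297, 0.001, -0.001]
contact_force: [-0.8, 0.6, 6.7]
opening: 0.221
grip_force: 23.0
```

Emit:
servo_tool(moves=[0,0,-0.02,0,1,0,0,-0.03,0,1,0,0,-0.04,0,1,0,0,-0.04,0,1,0,0,0,0,1,0,0,0,0,1])

```text
time_s: 28.32
tool_pos: [0.4425, 0.2355, 0.1337]
eef_rot: [0.955, -0.298, -0.0, 0.0]
contact_force: [-0.7, -0.4, -0.6]
opening: 0.223
grip_force: 22.2
```

```bash
python3 - <<'E'
from h import *
st(); snap('wrist','w9.png')
for n in ('scene','side'):
  snap(n,n+'9.png')
a=cv2.imread('pics/scene9.png')[150:250,180:360]; b=cv2.imread('pics/w9.png')[100:400,140:500]
cv2.imwrite('pics/c9.png',np.vstack([cv2.resize(a,(540,300)),cv2.resize(b,(540,300))]))
E
```

```text
t 28.32 tcp [0.4425 0.2355 0.1337] rot [[0.823, -0.568, -0.001], [-0.568, -0.823, -0.0], [-0.001, 0.001, -1.0]] F [-0.7 -0.4 -0.6] op 0.223 g 22.2 j [ 0.81  0.28 -0.43 -0.   -0.87  0.15]
```

View pics/c9.png

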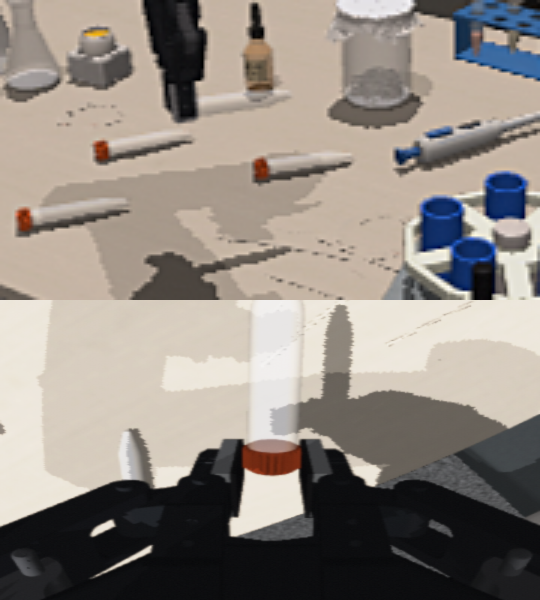

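Emit:
servo_tool(moves=[0,0,0.04,0,1,0,0,0.035,0,1,0,0,0,0,0.8,0,0,0,0,0.8])

```text
time_s: 28.98
tool_pos: [0.4437, 0.2364, 0.0596]
eef_rot: [0.955, -0.297, 0.0, -0.0]
contact_force: [0.0, -0.2, 0.8]
opening: 0.22
grip_force: 22.2
```

```bash
cat >> h.py <<'E'
def tilt():
    """tilt of the held tube from wrist depth: pixels of light tube body in front of the cap, above bench"""
    o=observe(); R=Rot.from_quat(o['eef_rot']).as_matrix(); T=np.array(o['tool_pos'])
    info=camera_info('wrist'); p,d=snap('wrist'); L=[]
    P=cloud('wrist',d,d>0,info); q=(P-T)@R   # tool frame
    k=(abs(q[:,1])<.011)&(q[:,0]>-.015)&(q[:,0]<.11)&(P[:,2]>.004)&(q[:,2]<.1)&(q[:,2]>-.03)
    q=q[k]
    b=np.arange(-.015,.11,.01)
    print('op',round(o['opening'],3),'g',round(o['grip_force'],1),'tcpz',round(T[2],3),'profile x:z(tool, mm)',[(int(1000*a),int(1000*np.percentile(q[(q[:,0]>=a)&(q[:,0]<a+.01)][:,2],20)),int(((q[:,0]>=a)&(q[:,0]<a+.01)).sum())) for a in b if ((q[:,0]>=a)&(q[:,0]<a+.01)).sum()>3])
E
python3 -c "
from h import *
tilt()"
```

```text
op 0.22 g 22.2 tcpz 0.06 profile x:z(tool, mm) [(-15, -24, 82), (-4, -14, 757), (5, -14, 1021), (15, -12, 693), (25, -12, 749), (35, -11, 800), (45, -11, 834), (55, -10, 836), (65, -10, 818), (75, -9, 673), (85, -6, 407), (95, -4, 35)]
```

Emit:
servo_tool(moves=[0,0,0,0,0.785,0,0,0,0,0.785])

```text
time_s: 29.28
tool_pos: [0.4434, 0.2363, 0.06]
eef_rot: [0.955, -0.297, 0.0, -0.001]
contact_force: [0.5, -0.1, -0.0]
opening: 0.224
grip_force: 22.2
```

Emit:
servo_tool(moves=[0,0,0,0,0.778,0,0,0,0,0.778])

```text
time_s: 29.52
tool_pos: [0.4431, 0.236, 0.0593]
eef_rot: [0.955, -0.298, 0.0, -0.0]
contact_force: [1.0, -0.7, -0.1]
opening: 0.222
grip_force: 16.4
```

```bash
python3 -c "
from h import *
tilt()"
```

```text
op 0.222 g 16.4 tcpz 0.059 profile x:z(tool, mm) [(-15, -23, 82), (-4, -14, 763), (5, -14, 1011), (15, -12, 689), (25, -12, 752), (35, -11, 801), (45, -11, 827), (55, -11, 844), (65, -10, 821), (75, -9, 670), (85, -6, 404), (95, -4, 38)]
```

Emit:
servo_tool(moves=[0,0,0,0,0.775,0,0,0,0,0.775])

```text
time_s: 29.82
tool_pos: [0.443, 0.2359, 0.0591]
eef_rot: [0.955, -0.298, -0.0, 0.0]
contact_force: [-0.8, -0.3, -0.3]
opening: 0.228
grip_force: 10.1
```

Emit:
servo_tool(moves=[0,0,0,0,0.773,0,0,0,0,0.773])

```text
time_s: 30.08
tool_pos: [0.4431, 0.236, 0.0591]
eef_rot: [0.955, -0.297, -0.0, 0.0]
contact_force: [0.4, 0.6, -0.5]
opening: 0.227
grip_force: 6.4
```

```bash
python3 -c "
from h import *
tilt()"
```

```text
op 0.227 g 6.4 tcpz 0.059 profile x:z(tool, mm) [(-15, -27, 101), (-4, -14, 784), (5, -13, 968), (15, -12, 695), (25, -12, 754), (35, -11, 797), (45, -11, 828), (55, -11, 828), (65, -10, 827), (75, -9, 670), (85, -6, 403), (95, -4, 33)]
```

Emit:
servo_tool(moves=[0,0,-0.024,0,0.773,0,0,-0.022,0,0.773,0,0,0,0,0.772,0,0,0,0,0.7715,0,0,0,0,0.7715])

```text
time_s: 30.75
tool_pos: [0.4426, 0.2355, 0.1042]
eef_rot: [0.955, -0.298, -0.001, 0.001]
contact_force: [0.4, 0.1, -0.5]
opening: 0.23
grip_force: 4.0
```

```bash
python3 -c "
from h import *
tilt()"
```

```text
op 0.23 g 4.0 tcpz 0.104 profile x:z(tool, mm) [(-15, -27, 87), (-4, -14, 781), (5, -13, 972), (15, -12, 692), (25, -12, 754), (35, -11, 800), (45, -11, 818), (55, -10, 828), (65, -10, 836), (75, -8, 669), (85, -6, 402), (95, -4, 36)]
```

Emit:
servo_tool(moves=[0,0,0,0,0.771,0,0,0,0,0.7708,0,0,0,0,0.7708])

```text
time_s: 31.18
tool_pos: [0.443, 0.2359, 0.105]
eef_rot: [0.955, -0.298, -0.0, 0.0]
contact_force: [-0.4, -0.1, -0.0]
opening: 0.226
grip_force: 3.0
```

```bash
python3 -c "
from h import *
tilt()"
```

```text
op 0.226 g 3.0 tcpz 0.105 profile x:z(tool, mm) [(-15, -26, 87), (-4, -14, 764), (5, -13, 964), (15, -12, 695), (25, -12, 755), (35, -11, 806), (45, -11, 816), (55, -10, 821), (65, -10, 835), (75, -9, 666), (85, -6, 400), (95, -4, 38)]
```

Emit:
servo_tool(moves=[0,0,0,0,0.7704,0,0,0,0,0.7701])

```text
time_s: 31.48
tool_pos: [0.4431, 0.236, 0.1052]
eef_rot: [0.955, -0.297, 0.0, -0.0]
contact_force: [-1.3, 0.4, -0.1]
opening: 0.229
grip_force: 2.1
```

```bash
python3 -c "
from h import *
tilt()"
```

```text
op 0.229 g 2.1 tcpz 0.105 profile x:z(tool, mm) [(-15, -26, 92), (-4, -14, 773), (5, -13, 972), (15, -12, 690), (25, -12, 750), (35, -11, 810), (45, -11, 798), (55, -10, 831), (65, -10, 841), (75, -9, 665), (85, -6, 399), (95, -4, 37)]
```

Emit:
servo_tool(moves=[0,0,0,0,0.7698,0,0,0,0,0.7696])

```text
time_s: 31.78
tool_pos: [0.4431, 0.236, 0.1052]
eef_rot: [0.955, -0.297, 0.0, -0.0]
contact_force: [0.1, 0.2, -0.6]
opening: 0.23
grip_force: 0.0
```

```bash
python3 -c "
from h import *
tilt()"
```

```text
op 0.23 g 0.0 tcpz 0.105 profile x:z(tool, mm) [(-15, 62, 480), (-4, -14, 514), (5, -20, 456), (15, 98, 15)]
```

Emit:
servo_tool(moves=[0,0,0,0,0.9,0,0,0,0,0.9])

```text
time_s: 32.08
tool_pos: [0.4431, 0.2359, 0.1051]
eef_rot: [0.955, -0.298, 0.0, -0.0]
contact_force: [-1.1, -0.4, -0.9]
opening: 0.099
grip_force: 0.0
```

```bash
python3 - <<'E'
from h import *
st(); tilt(); snap('wrist','w10.png')
for n in ('scene','side'):
  snap(n,n+'10.png')
a=cv2.imread('pics/scene10.png')[150:250,180:360]; b=cv2.imread('pics/w10.png')[100:400,140:500]
cv2.imwrite('pics/c10.png',np.vstack([cv2.resize(a,(540,300)),cv2.resize(b,(540,300))]))
E
```

```text
t 32.08 tcp [0.4431 0.2359 0.1051] rot [[0.823, -0.568, 0.0], [-0.568, -0.823, 0.0], [0.0, -0.0, -1.0]] F [-1.1 -0.4 -0.9] op 0.099 g 0.0 j [ 0.81  0.31 -0.46  0.   -0.8   0.15]
op 0.099 g 0.0 tcpz 0.105 profile x:z(tool, mm) [(-15, -17, 43), (-4, -15, 56), (5, -26, 795)]
```

View pics/c10.png

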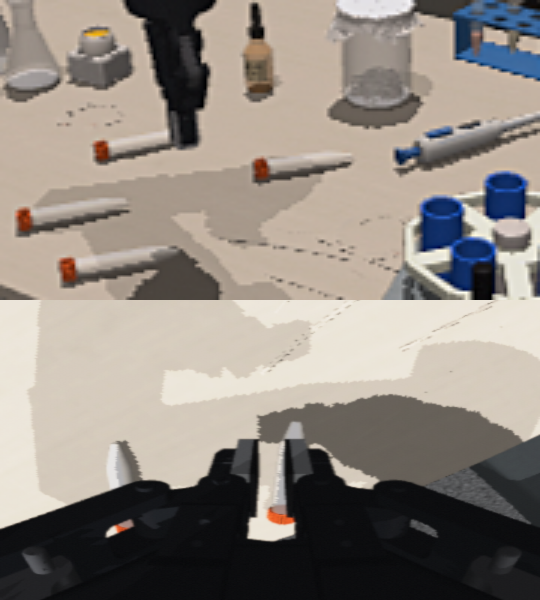

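The tube fell out once the grip was loose. I'll re-grip near the very end of the cap, with a short overlap and low force, so gravity can swing it upright.

Emit:
servo_tool(moves=[-0.02,0,-0.05,0,0.5,-0.03,0,-0.05,0,0.5,0,0,0,0,0.5,0,0,0,0,0.5])

```text
time_s: 32.78
tool_pos: [0.4014, 0.2642, 0.2049]
eef_rot: [0.955, -0.297, -0.0, 0.0]
contact_force: [-0.2, -0.4, -0.4]
opening: 0.5
grip_force: 0.0
```

```bash
python3 -c "
from h import *
st(); tubes('w11.png',.058)"
```

```text
t 32.77 tcp [0.4014 0.2642 0.2049] rot [[0.823, -0.568, -0.001], [-0.568, -0.823, 0.0], [-0.001, 0.0, -1.0]] F [-0.2 -0.4 -0.4] op 0.5 g 0.0 j [ 0.92  0.16 -0.37 -0.   -1.03  0.05]
0.9 mid [0.3781 0.2696] len 0.1035 yaw -38.4 capc [0.3435 0.2975] grasp [0.3327 0.3056] shift [-0.0801  0.0049] spin 3.7
0.89 mid [0.5631 0.409 ] len 0.1023 yaw -33.4 capc [0.5262 0.4333] grasp [0.5147 0.4409] shift [-0.0072 -0.2098] spin -1.2
0.88 mid [0.4201 0.3686] len 0.106 yaw -37.1 capc [0.3844 0.3957] grasp [0.3739 0.4036] shift [-0.1019 -0.0991] spin 2.5
0.85 mid [0.5975 0.2504] len 0.0651 yaw -40.1 capc [0.5786 0.2661] grasp [0.5531 0.2878] shift [ 0.1114 -0.1056] spin 5.5
```

Emit:
servo_tool(moves=[-0.04,0.0025,0,3.7,0.5,-0.04,0.0025,0.04,0,0.5,0,0,0.05,0,0.5,0,0,0.05,0,0.5,0,0,0.035,0,0.5,0,0,0.017,0,0.5,0,0,0.008,0,0.5,0,0,0,0,0.5,0,0,0,0,0.9,0,0,0,0,0.9,0,0,0,0,0.9,0,0,0,0,0.9])

```text
time_s: 34.38
tool_pos: [0.3347, 0.308, 0.0054]
eef_rot: [0.945, -0.328, 0.0, -0.0]
contact_force: [0.2, 0.3, -0.5]
opening: 0.103
grip_force: 0.0
```

Emit:
servo_tool(moves=[0,0,-0.02,0,0.9,0,0,-0.03,0,0.9,0,0,-0.03,0,0.9,0,0,-0.024,0,0.9,0,0,0,0,0.778,0,0,0,0,0.775,0,0,0,0,0.775])

```text
time_s: 35.25
tool_pos: [0.3342, 0.3072, 0.1081]
eef_rot: [0.945, -0.328, -0.0, 0.001]
contact_force: [-0.1, 0.7, -0.8]
opening: 0.229
grip_force: 0.0
```

```bash
python3 -c "
from h import *
tilt()"
```

```text
op 0.229 g 0.0 tcpz 0.108 profile x:z(tool, mm) [(-15, -28, 99), (-4, -26, 201), (5, -24, 349), (15, 88, 234), (25, 90, 239), (35, 90, 270), (45, 90, 282), (55, 91, 284), (65, 91, 278), (75, 91, 271), (85, 92, 234), (95, 94, 159), (105, 96, 56)]
```

Emit:
servo_tool(moves=[0,0,0,0,0.5,0,0,0,0,0.5])

```text
time_s: 35.55
tool_pos: [0.3346, 0.3077, 0.1088]
eef_rot: [0.945, -0.328, -0.0, 0.0]
contact_force: [-0.7, -0.3, -0.0]
opening: 0.499
grip_force: 0.0
```

```bash
python3 -c "
from h import *
st(); tubes('w12.png',.058)"
```

```text
t 35.55 tcp [0.3346 0.3077 0.1088] rot [[0.785, -0.62, -0.0], [-0.62, -0.785, -0.001], [0.0, 0.001, -1.0]] F [-0.7 -0.3 -0. ] op 0.499 g 0.0 j [ 1.1   0.24 -0.57 -0.   -0.77 -0.2 ]
0.7 mid [0.4208 0.3679] len 0.1045 yaw -37.4 capc [0.3852 0.3949] grasp [0.3747 0.4031] shift [-0.0277 -0.0997] spin -1.0
0.59 mid [0.3805 0.2703] len 0.1024 yaw -47.4 capc [0.3508 0.3026] grasp [0.3413 0.313 ] shift [ 0.002  -0.0083] spin 9.1
```

Emit:
servo_tool(moves=[-0.015,-0.008,-0.05,9.1,0.45,0,0,-0.04,0,0.45,0,0,0,0,0.45])

```text
time_s: 36.02
tool_pos: [0.3288, 0.3254, 0.2024]
eef_rot: [0.916, -0.402, 0.0, -0.004]
contact_force: [0.3, 0.3, 0.3]
opening: 0.551
grip_force: 0.0
```

```bash
python3 -c "
from h import *
st(); tubes('w13.png',.0555)"
```

```text
t 36.02 tcp [0.3288 0.3254 0.2024] rot [[0.677, -0.736, 0.004], [-0.736, -0.677, 0.007], [-0.002, -0.008, -1.0]] F [0.3 0.3 0.3] op 0.551 g 0.0 j [ 1.13  0.13 -0.42  0.   -1.01 -0.39]
0.92 mid [0.3814 0.269 ] len 0.1005 yaw -47.5 capc [0.3516 0.3017] grasp [0.3438 0.3099] shift [ 0.0216 -0.0005] spin 0.1
0.9 mid [0.5628 0.4091] len 0.0998 yaw -32.5 capc [0.5269 0.4319] grasp [0.516  0.4389] shift [ 0.0432 -0.2146] spin -14.9
0.69 mid [0.4213 0.3676] len 0.102 yaw -36.9 capc [0.3857 0.3942] grasp [0.377  0.4009] shift [-0.023  -0.0866] spin -10.4
```

Emit:
servo_tool(moves=[0.0225,0,0.05,0,0.5,0,0,0.05,0,0.5,0,0,0.05,0,0.5,0,0,0.03,0,0.5,0,0,0.0125,0,0.5,0,0,0.006,0,0.5,0,0,0,0,0.5,0,0,0,0,0.78,0,0,0,0,0.78,0,0,0,0,0.78,0,0,0,0,0.78])

```text
time_s: 37.5
tool_pos: [0.3434, 0.3075, 0.0016]
eef_rot: [0.916, -0.402, 0.0, -0.001]
contact_force: [-1.8, -1.1, 6.1]
opening: 0.226
grip_force: 13.4
```

Emit:
servo_tool(moves=[0,0,-0.02,0,0.78,0,0,-0.03,0,0.78,0,0,-0.03,0,0.78,0,0,-0.024,0,0.778,0,0,0,0,0.775,0,0,0,0,0.775])

```text
time_s: 38.25
tool_pos: [0.3426, 0.3063, 0.104]
eef_rot: [0.916, -0.402, -0.0, 0.001]
contact_force: [-0.8, 1.0, -1.1]
opening: 0.225
grip_force: 7.5
```

```bash
python3 -c "
from h import *
tilt()"
```

```text
op 0.225 g 7.5 tcpz 0.104 profile x:z(tool, mm) [(-15, -28, 108), (-4, -26, 222), (5, -18, 1008), (15, -16, 794), (25, -16, 770), (35, -15, 809), (45, -15, 876), (55, -15, 901), (65, -14, 892), (75, -14, 863), (85, -12, 640), (95, -10, 384), (105, -7, 11)]
```

Emit:
servo_tool(moves=[0,0,0,0,0.7735,0,0,0,0,0.773])

```text
time_s: 38.55
tool_pos: [0.3429, 0.3066, 0.1039]
eef_rot: [0.916, -0.402, -0.0, 0.001]
contact_force: [-0.3, 0.1, -0.8]
opening: 0.225
grip_force: 3.6
```

```bash
python3 -c "
from h import *
tilt()"
```

```text
op 0.225 g 3.6 tcpz 0.104 profile x:z(tool, mm) [(-15, -27, 114), (-4, -25, 203), (5, -18, 1001), (15, -16, 806), (25, -16, 772), (35, -15, 820), (45, -15, 876), (55, -15, 894), (65, -14, 890), (75, -14, 857), (85, -12, 643), (95, -10, 378), (105, -8, 15)]
```

Emit:
servo_tool(moves=[0,0,0,0,0.7726,0,0,0,0,0.7724])

```text
time_s: 38.85
tool_pos: [0.343, 0.3069, 0.1046]
eef_rot: [0.916, -0.402, -0.0, 0.0]
contact_force: [0.1, 0.6, -0.4]
opening: 0.231
grip_force: 2.6
```

```bash
python3 -c "
from h import *
tilt()"
```

```text
op 0.231 g 2.6 tcpz 0.105 profile x:z(tool, mm) [(-15, -27, 112), (-4, -24, 198), (5, -18, 999), (15, -16, 800), (25, -16, 778), (35, -15, 818), (45, -15, 867), (55, -15, 899), (65, -14, 882), (75, -14, 861), (85, -12, 640), (95, -10, 383), (105, -7, 10)]
```

Emit:
servo_tool(moves=[0,0,0,0,0.772,0,0,0,0,0.7718])

```text
time_s: 39.15
tool_pos: [0.3431, 0.3069, 0.1047]
eef_rot: [0.916, -0.402, 0.0, -0.0]
contact_force: [-0.2, 0.4, 0.3]
opening: 0.226
grip_force: 1.7
```

```bash
python3 -c "
from h import *
tilt()"
```

```text
op 0.226 g 1.7 tcpz 0.105 profile x:z(tool, mm) [(-15, -27, 102), (-4, -24, 196), (5, -18, 1015), (15, -16, 793), (25, -16, 777), (35, -15, 817), (45, -15, 870), (55, -14, 893), (65, -14, 887), (75, -14, 858), (85, -12, 640), (95, -10, 381), (105, -7, 12)]
```

Emit:
servo_tool(moves=[0,0,0,0,0.7715,0,0,0,0,0.7714,0,0,0,0,0.7713])

```text
time_s: 39.58
tool_pos: [0.3431, 0.3069, 0.1047]
eef_rot: [0.916, -0.402, 0.0, -0.0]
contact_force: [0.2, -0.2, 0.2]
opening: 0.229
grip_force: 0.0
```

```bash
python3 -c "
from h import *
tilt()"
```

```text
op 0.229 g 0.0 tcpz 0.105 profile x:z(tool, mm) [(-15, -10, 328), (-4, -17, 437), (5, -20, 504), (15, 89, 257), (25, 91, 184), (35, 92, 70)]
```

```bash
python3 -c "
from h import *
tilt(); tubes('w14.png',.0555)
for n in('scene','side'):
  p,d=snap(n,n+'14.png')
  for x in silhouettes(n,'tube_a')[:6]:
    P=cloud(n,d,x['mask']); print(n,round(x['score'],2),x['bbox'],np.median(P,0).round(3),P.min(0).round(3),P.max(0).round(3))
"
```

```text
op 0.226 g 0.0 tcpz 0.105 profile x:z(tool, mm) [(-15, -11, 329), (-4, -17, 435), (5, -21, 507), (15, 89, 264), (25, 91, 180), (35, 93, 71)]
0.93 mid [0.5636 0.4093] len 0.103 yaw -33.1 capc [0.5273 0.4328] grasp [0.5171 0.4396] shift [ 0.0201 -0.2179] spin -14.3
0.8 mid [0.3343 0.3163] len 0.1076 yaw -43.1 capc [0.3013 0.347 ] grasp [0.2937 0.3542] shift [-0.0682  0.0043] spin -4.4
0.63 mid [0.4209 0.368 ] len 0.1046 yaw -37.4 capc [0.3853 0.3953] grasp [0.3769 0.4017] shift [-0.0469 -0.089 ] spin -10.0
scene 0.72 [262.5, 200.6, 31.2, 9.7] [0.6   0.238 0.012] [ 0.566  0.207 -0.001] [0.643 0.272 0.02 ]
scene 0.71 [183.7, 214.6, 38.2, 9.7] [0.413 0.364 0.012] [0.373 0.334 0.001] [0.456 0.392 0.021]
scene 0.68 [210.6, 195.4, 31.3, 7.2] [0.549 0.413 0.011] [ 0.514  0.384 -0.004] [0.593 0.467 0.02 ]
scene 0.59 [174.2, 235.0, 41.5, 8.9] [0.33  0.309 0.013] [0.292 0.279 0.003] [0.368 0.345 0.02 ]
side 0.76 [250.3, 286.8, 12.7, 25.3] [0.554 0.421 0.017] [0.52  0.389 0.005] [0.602 0.444 0.026]
side 0.75 [300.0, 294.7, 22.0, 31.1] [0.417 0.378 0.016] [0.381 0.341 0.003] [0.462 0.404 0.024]
side 0.74 [306.2, 130.9, 25.1, 40.9] [ 0.643 -0.121  0.146] [ 0.604 -0.292  0.002] [ 0.757 -0.09   0.228]
side 0.56 [339.7, 294.0, 14.7, 28.3] [0.33  0.326 0.014] [ 0.297  0.274 -0.056] [0.376 0.356 0.024]
side 0.46 [315.9, 185.2, 14.5, 33.6] [ 0.567 -0.001  0.057] [ 0.518 -0.133  0.004] [0.618 0.047 0.084]
side 0.43 [266.7, 244.9, 14.3, 25.0] [0.607 0.249 0.015] [ 0.569  0.194 -0.007] [0.659 0.278 0.024]
```

Emit:
servo_tool(moves=[-0.034,0.002,-0.03,-4.4,0.5,-0.054,0.002,-0.03,0,0.5,0,0,0,0,0.5,0,0,0,0,0.5])

```text
time_s: 40.48
tool_pos: [0.2773, 0.3654, 0.1642]
eef_rot: [0.93, -0.366, -0.0, 0.0]
contact_force: [0.4, -0.4, -0.1]
opening: 0.498
grip_force: 0.0
```

```bash
python3 -c "
from h import *
st(); tubes('w15.png',.0545)"
```

```text
t 40.48 tcp [0.2773 0.3654 0.1642] rot [[0.731, -0.682, -0.001], [-0.682, -0.731, -0.001], [0.0, 0.001, -1.0]] F [ 0.4 -0.4 -0.1] op 0.498 g 0.0 j [ 1.28  0.17 -0.48 -0.   -0.92 -0.46]
0.77 mid [0.3357 0.3142] len 0.102 yaw -43.3 capc [0.3031 0.3451] grasp [0.296  0.3515] shift [ 0.0232 -0.0026] spin 0.3
0.6 mid [0.4219 0.3667] len 0.1004 yaw -37.4 capc [0.3867 0.3935] grasp [0.3786 0.3999] shift [ 0.0506 -0.0942] spin -5.6
0.57 mid [0.5587 0.4126] len 0.0932 yaw -32.0 capc [0.5272 0.4319] grasp [0.5125 0.4414] shift [ 0.1202 -0.216 ] spin -11.0
```

Emit:
servo_tool(moves=[0.023,-0.0025,0.03,0,0.5,0,0,0.05,0,0.5,0,0,0.05,0,0.5,0,0,0.02,0,0.5,0,0,0.01,0,0.5,0,0,0,0,0.5,0,0,0,0,0.78,0,0,0,0,0.78,0,0,0,0,0.78,0,0,0,0,0.78,0,0,-0.02,0,0.78,0,0,-0.03,0,0.78,0,0,-0.04,0,0.778,0,0,-0.02,0,0.776,0,0,0,0,0.774,0,0,0,0,0.774])

```text
time_s: 42.58
tool_pos: [0.2958, 0.3513, 0.1137]
eef_rot: [0.93, -0.367, -0.0, 0.001]
contact_force: [-0.7, 0.2, -0.7]
opening: 0.229
grip_force: 4.8
```

```bash
python3 -c "
from h import *
tilt()"
```

```text
op 0.229 g 4.8 tcpz 0.114 profile x:z(tool, mm) [(-15, -27, 111), (-4, -26, 195), (5, -14, 947), (15, -12, 788), (25, -12, 762), (35, -11, 780), (45, -11, 820), (55, -10, 824), (65, -10, 871), (75, -10, 824), (85, -8, 629), (95, -6, 379), (105, -4, 33)]
```

Emit:
servo_tool(moves=[0,0,0,0,0.7728,0,0,-0.06,0,0.7728,0,0,0,0,0.7728,0,0,0.05,0,0.7728,0,0,0,0,0.7728])

```text
time_s: 43.25
tool_pos: [0.2948, 0.3489, 0.1212]
eef_rot: [0.93, -0.367, -0.0, 0.005]
contact_force: [-0.0, 0.2, 0.5]
opening: 0.229
grip_force: 1.7
```

```bash
python3 -c "
from h import *
tilt()"
```

```text
op 0.229 g 1.7 tcpz 0.121 profile x:z(tool, mm) [(-15, -27, 114), (-4, -18, 416), (5, -9, 1053), (15, 0, 990), (25, 20, 692), (35, 39, 524), (45, 56, 252)]
```

Emit:
servo_tool(moves=[0,0,-0.05,0,0.7728,0,0,0,0,0.7728,0,0,0,0,0.7728])

```text
time_s: 43.68
tool_pos: [0.2963, 0.3523, 0.1754]
eef_rot: [0.93, -0.367, -0.0, -0.001]
contact_force: [0.2, -0.2, -0.3]
opening: 0.227
grip_force: 1.7
```

```bash
python3 -c "
from h import *
tilt()"
```

```text
op 0.227 g 1.7 tcpz 0.175 profile x:z(tool, mm) [(-15, -27, 112), (-4, -18, 430), (5, -8, 1076), (15, 0, 1019), (25, 26, 683), (35, 49, 434), (45, 74, 51)]
```

Emit:
servo_tool(moves=[0,0,0,0,0.9,0,0,-0.015,0,0.9,0.04,0.0084,-0.015,0,0.9,0.0454,0.0095,0,0,0.9,0.0454,0.0095,0,0,0.9,0.0454,0.0095,0,0,0.9,0.0454,0.0095,0,0,0.9,0.0454,0.0095,0,0,0.9,0.0454,0.0095,0,0,0.9,0.0454,0.0095,0,0,0.9,0.0454,0.0095,0,0,0.9,0,0,0,0,0.9,0,0,0,0,0.9])

```text
time_s: 45.35
tool_pos: [0.5329, 0.0152, 0.2037]
eef_rot: [0.93, -0.367, -0.001, 0.001]
contact_force: [-1.2, -0.2, 0.2]
opening: 0.211
grip_force: 20.7
```

```bash
python3 - <<'E'
from h import *
o=st(); tilt()
info=camera_info('wrist'); p,d=snap('wrist','w16.png')
for x in place_of('wrist','tube_a_tip')[:3]: print('tip',x['score'],x['at'],atz('wrist',x['at'],o['tool_pos'][2]-.085,info).round(4))
for x in place_of('wrist','pocket_0')[:6]: print('pocket',x['score'],x['at'],atz('wrist',x['at'],.02,info).round(4))
E
```

```text
t 45.35 tcp [0.5329 0.0152 0.2037] rot [[0.731, -0.683, -0.002], [-0.683, -0.731, -0.0], [-0.001, 0.002, -1.0]] F [-1.2 -0.2  0.2] op 0.211 g 20.7 j [ 0.33  0.25 -0.26 -0.   -1.06  0.49]
op 0.211 g 20.7 tcpz 0.204 profile x:z(tool, mm) [(-15, -27, 80), (-4, -16, 403), (5, -12, 1109), (15, 1, 1003), (25, 27, 686), (35, 50, 435), (45, 75, 45)]
tip 0.92 [150.7, 207.3] [0.631  0.1267 0.1187]
pocket 0.89 [424.0, 131.8] [ 0.4928 -0.0997  0.02  ]
pocket 0.74 [322.5, 134.6] [ 0.5642 -0.015   0.02  ]
pocket 0.66 [373.7, 94.6] [ 0.5593 -0.0837  0.02  ]
pocket 0.61 [346.4, 193.3] [0.4993 0.0096 0.02  ]
pocket 0.6 [407.4, 188.4] [ 0.4564 -0.0447  0.02  ]
```

View pics/w16.png

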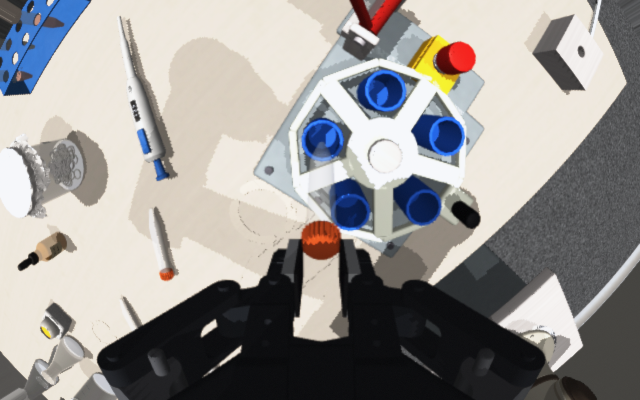

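Emit:
servo_tool(moves=[0.001,0,0.025,0,0.9,0,0,0.02,0,0.9,0.006,0,0.01,0,0.9,0.006,0,0.01,0,0.9,0.006,0,0.005,0,0.9,0.006,0,0.004,0,0.9,0.006,0,0.003,0,0.9,0.006,0,0.003,0,0.9,0,0,0,0,0.9])

```text
time_s: 46.68
tool_pos: [0.5607, -0.0102, 0.1242]
eef_rot: [0.93, -0.367, -0.0, 0.0]
contact_force: [-0.1, 0.9, -0.5]
opening: 0.216
grip_force: 22.1
```

```bash
python3 - <<'E'
from h import *
o=st(); tilt()
E
```

```text
t 46.67 tcp [ 0.5607 -0.0102  0.1242] rot [[0.731, -0.683, -0.0], [-0.683, -0.731, 0.0], [-0.0, 0.0, -1.0]] F [-0.1  0.9 -0.5] op 0.216 g 22.1 j [ 0.27  0.38 -0.3  -0.   -0.9   0.55]
op 0.216 g 22.1 tcpz 0.124 profile x:z(tool, mm) [(-15, -27, 89), (-4, -6, 697), (5, -6, 1595), (15, 33, 801), (25, 48, 393), (35, 66, 157), (45, 66, 395), (55, 66, 264), (65, 67, 42)]
```

Emit:
servo_tool(moves=[0,0,0.005,0,0.9,0,0,0.005,0,0.9,0,0,0,0,0.65,0,0,0,0,0.55,0,0,0,0,0.55,0,0,-0.04,0,0.55,0,0,-0.05,0,0.55,-0.03,0,0,0,0.55,-0.03,0,0,0,0.55,0,0,0,0,0.5])

```text
time_s: 47.98
tool_pos: [0.5158, 0.0317, 0.2052]
eef_rot: [0.931, -0.366, 0.0, -0.0]
contact_force: [-0.1, -0.3, 0.6]
opening: 0.496
grip_force: 0.0
```

```bash
cat >> h.py <<'E'
def caps(fn=None):
    info=camera_info('wrist'); p,d=snap('wrist',fn); hsv=cv2.cvtColor(p,cv2.COLOR_RGB2HSV)
    m=((hsv[...,0]>=3)&(hsv[...,0]<=16)&(hsv[...,1]>150)&(hsv[...,2]>90)).astype(np.uint8)
    n,l,s,ce=cv2.connectedComponentsWithStats(m)
    for i in range(1,n):
        if s[i,4]>25:
            P=cloud('wrist',d,l==i,info); T=P[P[:,2]>P[:,2].max()-.008]
            print('cap px',ce[i].round(0),s[i,4],'top centre',((T.min(0)+T.max(0))/2).round(4),'zmax',P[:,2].max().round(4))
E
python3 - <<'E'
from h import *
o=st(); caps('w17.png')
E
```

```text
t 47.98 tcp [0.5158 0.0317 0.2052] rot [[0.733, -0.681, 0.001], [-0.681, -0.733, 0.0], [0.0, -0.001, -1.0]] F [-0.1 -0.3  0.6] op 0.496 g 0.0 j [ 0.38  0.22 -0.3  -0.   -1.05  0.45]
cap px [323. 124.] 508 top centre [ 0.5593 -0.01    0.1179] zmax 0.1219
cap px [164. 260.] 104 top centre [0.5782 0.2641 0.0178] zmax 0.0217
```

Emit:
servo_tool(moves=[-0.0306,-0.0415,0,0,0.5,-0.0306,-0.0415,0,0,0.5,-0.0306,-0.0415,0,0,0.5,-0.0306,-0.0415,0,0,0.5,-0.0306,-0.0415,0,-8,0.5,0,0,0,0,0.5,0,0,0,0,0.5])

```text
time_s: 48.9
tool_pos: [0.5466, 0.2865, 0.2039]
eef_rot: [0.954, -0.301, -0.0, 0.001]
contact_force: [-0.7, 0.2, 0.1]
opening: 0.497
grip_force: 0.0
```

```bash
python3 - <<'E'
from h import *
o=st(); tubes('w18.png',.0545)
E
```

```text
t 48.9 tcp [0.5466 0.2865 0.2039] rot [[0.818, -0.575, -0.001], [-0.575, -0.818, -0.001], [-0.0, 0.001, -1.0]] F [-0.7  0.2  0.1] op 0.497 g 0.0 j [ 0.74  0.39 -0.05  0.   -1.13  0.21]
0.9 mid [0.5626 0.41  ] len 0.1024 yaw -32.6 capc [0.5245 0.4343] grasp [0.5167 0.4394] shift [-0.1123 -0.1079] spin -2.5
0.83 mid [ 0.5539 -0.119 ] len 0.1011 yaw 84.1 capc [ 0.5505 -0.1485] grasp [ 0.5483 -0.1732] shift [0.2655 0.3753] spin -119.2
0.76 mid [0.6118 0.2381] len 0.1014 yaw -39.5 capc [0.5775 0.2664] grasp [0.5697 0.2728] shift [ 0.0268 -0.002 ] spin 4.4
0.32 mid [ 0.5539 -0.1573] len 0.2727 yaw 56.4 capc [ 0.5354 -0.1898] grasp [ 0.5238 -0.2027] shift [0.2624 0.4135] spin -91.5
```

Emit:
servo_tool(moves=[0.027,-0.002,0.03,4.4,0.5,0,0,0.05,0,0.5,0,0,0.05,0,0.5,0,0,0.04,0,0.5,0,0,0.02,0,0.5,0,0,0.01,0,0.5,0,0,0,0,0.5,0,0,0,0,0.78,0,0,0,0,0.78,0,0,0,0,0.78,0,0,0,0,0.78,0,0,-0.02,0,0.78,0,0,-0.03,0,0.78,0,0,-0.04,0,0.778,0,0,-0.02,0,0.776,0,0,0,0,0.774,0,0,0,0,0.774])

```text
time_s: 51.12
tool_pos: [0.5687, 0.2728, 0.1132]
eef_rot: [0.941, -0.337, -0.001, 0.001]
contact_force: [0.2, -1.2, -0.4]
opening: 0.226
grip_force: 4.6
```

```bash
python3 -c "
from h import *
tilt()"
```

```text
op 0.226 g 4.6 tcpz 0.113 profile x:z(tool, mm) [(-15, -27, 107), (-4, -25, 202), (5, -14, 959), (15, -12, 786), (25, -11, 751), (35, -11, 794), (45, -10, 799), (55, -10, 825), (65, -10, 851), (75, -9, 825), (85, -7, 616), (95, -5, 373), (105, -3, 22)]
```

Same state as before; repeat the jerk.

Emit:
servo_tool(moves=[0,0,0,0,0.7728,0,0,-0.06,0,0.7728,0,0,0,0,0.7728,0,0,0.05,0,0.7728,0,0,0,0,0.7728])

```text
time_s: 51.8
tool_pos: [0.5666, 0.2712, 0.1198]
eef_rot: [0.941, -0.338, -0.003, 0.004]
contact_force: [0.1, -0.9, 0.3]
opening: 0.225
grip_force: 1.8
```

```bash
python3 -c "
from h import *
tilt()"
```

```text
op 0.225 g 1.8 tcpz 0.12 profile x:z(tool, mm) [(-15, -27, 114), (-4, -17, 435), (5, -9, 1112), (15, 1, 945), (25, 20, 688), (35, 38, 523), (45, 55, 282)]
```

Emit:
servo_tool(moves=[0,0,-0.05,0,0.7728,0,0,0,0,0.7728,0,0,0,0,0.7728,0,0,0,0,0.9,0,0,-0.015,0,0.9,0.0069,0.0244,-0.015,0,0.9,0.0103,0.0367,0,0,0.9,0.0103,0.0367,0,0,0.9,0.0103,0.0367,0,0,0.9,0.0103,0.0367,0,0,0.9,0.0103,0.0367,0,0,0.9,0.0103,0.0367,0,0,0.9,0,0,0,0,0.9,0,0,0,0,0.9])

```text
time_s: 53.6
tool_pos: [0.468, 0.0409, 0.2054]
eef_rot: [0.941, -0.337, 0.001, -0.0]
contact_force: [-0.5, -0.2, -0.5]
opening: 0.215
grip_force: 21.2
```

```bash
cat >> h.py <<'E'
def goto(x,y,off):
    """tool shift that brings the point at tool x=off over (x,y)"""
    o=observe(); R=Rot.from_quat(o['eef_rot']).as_matrix(); T=np.array(o['tool_pos'])
    e=R.T@(np.array([x,y,T[2]])-T); print('shift',(e[0]-off).round(4),e[1].round(4),'tcpz',T[2].round(4))
E
python3 -c "
from h import *
st();tilt();goto(.501,.0105,.046)"
```

```text
t 53.6 tcp [0.468  0.0409 0.2054] rot [[0.773, -0.635, 0.002], [-0.635, -0.773, 0.0], [0.001, -0.001, -1.0]] F [-0.5 -0.2 -0.5] op 0.215 g 21.2 j [ 0.43  0.14 -0.4   0.   -1.03  0.45]
op 0.215 g 21.2 tcpz 0.205 profile x:z(tool, mm) [(-15, -27, 82), (-4, -16, 414), (5, -12, 1155), (15, 2, 959), (25, 23, 684), (35, 43, 494), (45, 60, 170)]
shift -0.0011 0.0028 tcpz 0.2051
```

Emit:
servo_tool(moves=[-0.01,0.003,0,0,0.9,0,0,0.028,0,0.9,0,0,0.02,0,0.9,0.006,0,0.006,0,0.9,0.006,0,0.006,0,0.9,0.006,0,0.005,0,0.9,0.006,0,0.004,0,0.9,0.006,0,0.004,0,0.9,0.006,0,0.003,0,0.9,0.006,0,0.003,0,0.9,0.004,0,0.002,0,0.9,0,0,0,0,0.9])

```text
time_s: 55.15
tool_pos: [0.4932, 0.0152, 0.1231]
eef_rot: [0.941, -0.337, -0.0, 0.0]
contact_force: [-0.5, 1.4, -0.3]
opening: 0.219
grip_force: 23.2
```

```bash
python3 -c "
from h import *
st();tilt();goto(.501,.0105,.009)"
```

```text
t 55.15 tcp [0.4932 0.0152 0.1231] rot [[0.772, -0.635, -0.001], [-0.635, -0.772, -0.0], [-0.0, 0.0, -1.0]] F [-0.5  1.4 -0.3] op 0.219 g 23.2 j [ 0.36  0.28 -0.46 -0.   -0.84  0.52]
op 0.219 g 23.2 tcpz 0.123 profile x:z(tool, mm) [(-15, -26, 91), (-4, -6, 840), (5, -6, 1657), (15, 36, 701), (25, 47, 508), (35, 65, 456), (45, 65, 475), (55, 65, 291), (65, 43, 320), (75, 7, 387), (85, 6, 586), (95, 65, 391), (105, 65, 231)]
shift 0.0001 -0.0013 tcpz 0.1232
```

Emit:
servo_tool(moves=[0,0,0.005,0,0.9,0,0,0.004,0,0.9,0,0,0,0,0.65,0,0,0,0,0.55,0,0,0,0,0.55,0,0,-0.04,0,0.55,0,0,-0.05,0,0.55,-0.0345,-0.0424,0,0,0.5,-0.0345,-0.0424,0,0,0.5,-0.0345,-0.0424,0,0,0.5,-0.0345,-0.0424,0,0,0.5,-0.0345,-0.0424,0,0,0.5,-0.0345,-0.0424,0,0,0.5,-0.0345,-0.0424,0,0,0.5,-0.0345,-0.0424,0,-7,0.5,0,0,0,0,0.5,0,0,0,0,0.5])

```text
time_s: 57.32
tool_pos: [0.4952, 0.4525, 0.2041]
eef_rot: [0.96, -0.279, -0.0, 0.001]
contact_force: [-0.2, -0.0, 0.6]
opening: 0.499
grip_force: 0.0
```

```bash
python3 -c "
from h import *
st();tubes('w19.png',.0545)
p,d=snap('scene'); hsv=cv2.cvtColor(p,cv2.COLOR_RGB2HSV)
m=((hsv[...,0]>=3)&(hsv[...,0]<=16)&(hsv[...,1]>170)&(hsv[...,2]>120)).astype(np.uint8)
n,l,s,ce=cv2.connectedComponentsWithStats(m)
for i in range(1,n):
  if s[i,4]>8: print('cap',s[i].tolist(),np.median(cloud('scene',d,l==i),0).round(3),cloud('scene',d,l==i).max(0).round(3))
"
```

```text
t 57.33 tcp [0.4952 0.4525 0.2041] rot [[0.844, -0.536, -0.001], [-0.536, -0.844, -0.001], [-0.0, 0.001, -1.0]] F [-0.2 -0.   0.6] op 0.499 g 0.0 j [ 0.98  0.48  0.09  0.   -1.18  0.02]
nocap [609.8, 0.0, 30.2, 20.2]
0.7 mid [0.4205 0.3684] len 0.1061 yaw -35.5 capc [0.3839 0.3947] grasp [0.3761 0.4   ] shift [-0.0724  0.1081] spin 3.0
0.67 mid [0.5632 0.4091] len 0.1023 yaw -31.4 capc [0.5255 0.4323] grasp [0.5167 0.4375] shift [0.0262 0.0011] spin -1.0
nocap [575.2, 0.0, 64.8, 59.4]
cap [337, 142, 5, 2, 10] [0.955 0.224 0.103] [0.96  0.229 0.105]
cap [374, 146, 6, 3, 12] [0.976 0.09  0.103] [2.695 0.781 0.105]
cap [212, 197, 4, 5, 11] [0.52  0.426 0.016] [0.526 0.432 0.02 ]
cap [353, 197, 6, 5, 20] [ 0.566 -0.035  0.116] [ 0.574 -0.029  0.118]
cap [321, 204, 7, 5, 26] [0.49  0.013 0.118] [0.5   0.021 0.121]
```

Emit:
servo_tool(moves=[0.0265,0.001,0.03,-1,0.5,0,0,0.05,0,0.5,0,0,0.05,0,0.5,0,0,0.04,0,0.5,0,0,0.02,0,0.5,0,0,0.01,0,0.5,0,0,0,0,0.5,0,0,0,0,0.78,0,0,0,0,0.78,0,0,0,0,0.78,0,0,0,0,0.78,0,0,-0.02,0,0.78,0,0,-0.03,0,0.78,0,0,-0.04,0,0.778,0,0,-0.02,0,0.776,0,0,0,0,0.774,0,0,0,0,0.774])

```text
time_s: 59.6
tool_pos: [0.5166, 0.4372, 0.1137]
eef_rot: [0.963, -0.271, -0.001, 0.001]
contact_force: [0.2, -0.0, -0.4]
opening: 0.229
grip_force: 5.2
```

```bash
python3 -c "
from h import *
tilt()"
```

```text
op 0.229 g 5.2 tcpz 0.114 profile x:z(tool, mm) [(-15, -28, 107), (-4, -25, 208), (5, -14, 986), (15, -11, 766), (25, -11, 748), (35, -11, 777), (45, -10, 807), (55, -10, 819), (65, -9, 841), (75, -9, 821), (85, -7, 612), (95, -5, 364), (105, -3, 12)]
```

Emit:
servo_tool(moves=[0,0,0,0,0.7726,0,0,-0.06,0,0.7726,0,0,0,0,0.7726,0,0,0.05,0,0.7726,0,0,0,0,0.7726,0,0,-0.05,0,0.7726,0,0,0,0,0.7726,0,0,0,0,0.9,0,0,0,0,0.9])

```text
time_s: 60.78
tool_pos: [0.517, 0.4373, 0.174]
eef_rot: [0.963, -0.271, -0.0, 0.001]
contact_force: [0.7, 0.0, -0.3]
opening: 0.216
grip_force: 21.5
```

```bash
python3 -c "
from h import *
st();tilt()"
```

```text
t 60.77 tcp [0.517  0.4373 0.174 ] rot [[0.853, -0.521, -0.001], [-0.521, -0.853, -0.001], [-0.0, 0.002, -1.0]] F [ 0.7  0.  -0.3] op 0.216 g 21.5 j [ 0.94  0.51  0.07 -0.   -1.13  0.08]
op 0.216 g 21.5 tcpz 0.174 profile x:z(tool, mm) [(-15, -26, 78), (-4, -15, 469), (5, -11, 1180), (15, 5, 968), (25, 30, 658), (35, 53, 384), (45, 84, 9)]
```

Emit:
servo_tool(moves=[0,0,-0.02,0,0.9,0.008,0.024,-0.03,0,0.9,0.0171,0.049,-0.01,0,0.9,0.0171,0.049,0,0,0.9,0.0171,0.049,0,0,0.9,0.0171,0.049,0,0,0.9,0.0171,0.049,0,0,0.9,0.0171,0.049,0,0,0.9,0.0171,0.049,0,0,0.9,0.0171,0.049,0,0,0.9,0.009,0.0248,0,0,0.9,0,0,0,0,0.9,0,0,0,0,0.9])

```text
time_s: 62.45
tool_pos: [0.4189, -0.0184, 0.2345]
eef_rot: [0.963, -0.271, -0.0, 0.0]
contact_force: [0.5, 0.5, -0.6]
opening: 0.213
grip_force: 21.5
```

```bash
python3 -c "
from h import *
st();tilt();goto(.4568,-.0426,.045); caps()"
```

```text
t 62.45 tcp [ 0.4189 -0.0184  0.2345] rot [[0.853, -0.521, -0.0], [-0.521, -0.853, -0.0], [-0.0, 0.0, -1.0]] F [ 0.5  0.5 -0.6] op 0.213 g 21.5 j [ 0.35  0.02 -0.45  0.   -1.1   0.68]
op 0.213 g 21.5 tcpz 0.234 profile x:z(tool, mm) [(-15, -26, 82), (-4, -15, 469), (5, -11, 1185), (15, 5, 970), (25, 30, 663), (35, 53, 377), (45, 81, 12)]
shift 0.0 0.0013 tcpz 0.2345
cap px [243.  38.] 326 top centre [ 0.57   -0.0318  0.1162] zmax 0.12
cap px [244. 141.] 367 top centre [0.4933 0.0157 0.1175] zmax 0.1215
cap px [321. 243.] 1194 top centre [ 0.4254 -0.0208  0.2406] zmax 0.2446
cap px [129. 312.] 49 top centre [0.3874 0.3922 0.018 ] zmax 0.0216
```

Emit:
servo_tool(moves=[0,0.001,0.03,0,0.9,0,0,0.0275,0,0.9,0,0,0.015,0,0.9,0.006,0,0.01,0,0.9,0.006,0,0.01,0,0.9,0.006,0,0.006,0,0.9,0.006,0,0.005,0,0.9,0.006,0,0.004,0,0.9,0.006,0,0.004,0,0.9,0,0,0,0,0.9])

```text
time_s: 63.8
tool_pos: [0.449, -0.0385, 0.1226]
eef_rot: [0.963, -0.271, -0.0, 0.0]
contact_force: [-0.9, 0.6, -0.5]
opening: 0.217
grip_force: 23.1
```

```bash
python3 -c "
from h import *
st();tilt();goto(.4568,-.0426,.009)"
```

```text
t 63.8 tcp [ 0.449  -0.0385  0.1226] rot [[0.853, -0.522, -0.001], [-0.522, -0.853, 0.0], [-0.001, 0.0, -1.0]] F [-0.9  0.6 -0.5] op 0.217 g 23.1 j [ 0.28  0.21 -0.56 -0.   -0.8   0.75]
op 0.217 g 23.1 tcpz 0.123 profile x:z(tool, mm) [(-15, -26, 113), (-4, -6, 773), (5, -6, 1786), (15, 42, 939), (25, 64, 143), (35, 65, 465), (45, 64, 463), (55, 64, 457), (65, 65, 414), (75, 65, 428), (85, 65, 442), (95, 59, 366), (105, 42, 200)]
shift -0.0001 -0.0005 tcpz 0.1228
```

Emit:
servo_tool(moves=[0,0,0.005,0,0.9,0,0,0.004,0,0.9,0,0,0,0,0.7,0,0,0,0,0.65,0,0,0,0,0.65,0,0,-0.04,0,0.65,0,0,-0.05,0,0.65,-0.0351,-0.0376,0,0,0.5,-0.0351,-0.0376,0,0,0.5,-0.0351,-0.0376,0,0,0.5,-0.0351,-0.0376,0,0,0.5,-0.0351,-0.0376,0,0,0.5,-0.0351,-0.0376,0,0,0.5,-0.0351,-0.0376,0,0,0.5,-0.0351,-0.0376,0,0,0.5,-0.0351,-0.0376,0,4.6,0.5,0,0,0,0,0.5,0,0,0,0,0.5])

```text
time_s: 66.1
tool_pos: [0.3555, 0.4149, 0.2038]
eef_rot: [0.951, -0.309, -0.0, 0.0]
contact_force: [-0.3, -1.1, 0.5]
opening: 0.5
grip_force: 0.0
```

```bash
python3 -c "
from h import *
st();tubes('w20.png',.0545)
p,d=snap('scene'); hsv=cv2.cvtColor(p,cv2.COLOR_RGB2HSV)
m=((hsv[...,0]>=3)&(hsv[...,0]<=16)&(hsv[...,1]>170)&(hsv[...,2]>120)).astype(np.uint8)
n,l,s,ce=cv2.connectedComponentsWithStats(m)
for i in range(1,n):
  if s[i,4]>8: print('cap',s[i].tolist(),np.median(cloud('scene',d,l==i),0).round(3),cloud('scene',d,l==i).max(0).round(3))
"
```

```text
t 66.1 tcp [0.3555 0.4149 0.2038] rot [[0.809, -0.588, -0.0], [-0.588, -0.809, -0.001], [0.0, 0.001, -1.0]] F [-0.3 -1.1  0.5] op 0.5 g 0.0 j [ 1.16  0.27 -0.23 -0.   -1.07 -0.22]
0.56 mid [0.4211 0.3671] len 0.101 yaw -36.3 capc [0.3857 0.3932] grasp [0.3772 0.3994] shift [ 0.0267 -0.0002] spin 0.3
cap [337, 142, 5, 2, 10] [0.955 0.224 0.103] [0.96  0.232 0.105]
cap [374, 146, 6, 3, 13] [0.978 0.092 0.103] [2.693 0.78  0.105]
cap [353, 197, 6, 5, 21] [ 0.566 -0.035  0.116] [ 0.574 -0.028  0.118]
cap [321, 204, 7, 5, 27] [0.489 0.013 0.118] [0.501 0.022 0.12 ]
cap [330, 218, 7, 5, 27] [ 0.441 -0.039  0.119] [ 0.45  -0.032  0.121]
```

Three tubes are seated (cap tops at z ≈ 0.12). Last tube:

Emit:
servo_tool(moves=[0.0265,0,0.03,0.3,0.5,0,0,0.05,0,0.5,0,0,0.05,0,0.5,0,0,0.04,0,0.5,0,0,0.02,0,0.5,0,0,0.01,0,0.5,0,0,0,0,0.5,0,0,0,0,0.78,0,0,0,0,0.78,0,0,0,0,0.78,0,0,0,0,0.78,0,0,-0.02,0,0.78,0,0,-0.03,0,0.78,0,0,-0.04,0,0.778,0,0,-0.02,0,0.776,0,0,0,0,0.774,0,0,0,0,0.774])

```text
time_s: 68.38
tool_pos: [0.3766, 0.3989, 0.113]
eef_rot: [0.95, -0.312, -0.0, 0.001]
contact_force: [-0.3, 0.1, -0.4]
opening: 0.223
grip_force: 4.5
```

```bash
python3 -c "
from h import *
tilt()"
```

```text
op 0.223 g 4.5 tcpz 0.113 profile x:z(tool, mm) [(-15, -28, 110), (-4, -26, 197), (5, -14, 942), (15, -12, 784), (25, -12, 761), (35, -11, 806), (45, -11, 816), (55, -11, 834), (65, -10, 846), (75, -10, 850), (85, -8, 638), (95, -6, 383), (105, -4, 35)]
```

Emit:
servo_tool(moves=[0,0,0,0,0.7728,0,0,-0.06,0,0.7728,0,0,0,0,0.7728,0,0,0.05,0,0.7728,0,0,0,0,0.7728,0,0,-0.05,0,0.7728,0,0,0,0,0.7728,0,0,0,0,0.9,0,0,0,0,0.9])

```text
time_s: 69.55
tool_pos: [0.3769, 0.3991, 0.1736]
eef_rot: [0.95, -0.312, -0.0, 0.001]
contact_force: [-0.4, 0.2, -0.8]
opening: 0.216
grip_force: 20.8
```

```bash
python3 -c "
from h import *
st();tilt()"
```

```text
t 69.55 tcp [0.3769 0.3991 0.1736] rot [[0.806, -0.592, -0.001], [-0.592, -0.806, -0.001], [0.0, 0.002, -1.0]] F [-0.4  0.2 -0.8] op 0.216 g 20.8 j [ 1.11  0.31 -0.26 -0.   -1.   -0.17]
op 0.216 g 20.8 tcpz 0.174 profile x:z(tool, mm) [(-15, -27, 78), (-4, -16, 386), (5, -13, 1105), (15, 0, 1010), (25, 24, 687), (35, 45, 479), (45, 64, 112)]
```

Emit:
servo_tool(moves=[0,0,-0.02,0,0.9,0.0165,0.0165,-0.03,0,0.9,0.0338,0.0335,-0.01,0,0.9,0.0338,0.0335,0,0,0.9,0.0338,0.0335,0,0,0.9,0.0338,0.0335,0,0,0.9,0.0338,0.0335,0,0,0.9,0.0338,0.0335,0,0,0.9,0.0338,0.0335,0,0,0.9,0.0338,0.0335,0,0,0.9,0.0338,0.0335,0,0,0.9,0.0165,0.0165,0,0,0.9,0,0,0,0,0.9,0,0,0,0,0.9])

```text
time_s: 71.35
tool_pos: [0.4505, -0.0693, 0.2337]
eef_rot: [0.95, -0.312, -0.0, 0.0]
contact_force: [-1.1, -0.2, -0.6]
opening: 0.219
grip_force: 20.9
```

```bash
python3 -c "
from h import *
st();tilt();goto(.4925,-.1015,.052); caps('w21.png')
print([(round(x['score'],2),atz('wrist',x['at'],.02).round(4).tolist()) for x in place_of('wrist','pocket_0')[:5]])"
```

```text
t 71.35 tcp [ 0.4505 -0.0693  0.2337] rot [[0.806, -0.592, -0.001], [-0.592, -0.806, -0.0], [-0.001, 0.001, -1.0]] F [-1.1 -0.2 -0.6] op 0.219 g 20.9 j [ 0.21  0.09 -0.38 -0.   -1.1   0.73]
op 0.219 g 20.9 tcpz 0.234 profile x:z(tool, mm) [(-15, -27, 80), (-4, -16, 389), (5, -13, 1094), (15, 0, 1015), (25, 24, 691), (35, 45, 475), (45, 64, 116)]
shift 0.001 0.0014 tcpz 0.2339
cap px [330.  49.] 45 top centre [ 0.5476 -0.1521  0.0992] zmax 0.1018
cap px [348.  63.] 34 top centre [ 0.5302 -0.16    0.0986] zmax 0.1021
cap px [207. 110.] 320 top centre [ 0.5699 -0.0321  0.1168] zmax 0.1207
cap px [221. 208.] 341 top centre [0.4934 0.0163 0.1175] zmax 0.1214
cap px [295. 214.] 372 top centre [ 0.4475 -0.0369  0.1181] zmax 0.122
cap px [321. 240.] 1197 top centre [ 0.4583 -0.0733  0.2397] zmax 0.2437
[(0.86, [0.5617, -0.0865, 0.02]), (0.85, [0.498, 0.0108, 0.02]), (0.79, [0.4542, -0.0405, 0.02]), (0.55, [0.4909, -0.0958, 0.02])]
```

Emit:
servo_tool(moves=[0,0.001,0.03,0,0.9,0,0,0.03,0,0.9,0,0,0.015,0,0.9,0.006,0,0.008,0,0.9,0.006,0,0.008,0,0.9,0.006,0,0.006,0,0.9,0.006,0,0.004,0,0.9,0.006,0,0.004,0,0.9,0.006,0,0.003,0,0.9,0.006,0,0.003,0,0.9,0.001,0,0,0,0.9])

```text
time_s: 72.88
tool_pos: [0.4843, -0.096, 0.1221]
eef_rot: [0.95, -0.312, -0.001, 0.0]
contact_force: [-1.8, 1.1, -1.6]
opening: 0.216
grip_force: 29.1
```

```bash
python3 -c "
from h import *
st();tilt();goto(.4925,-.1015,.009)"
```

```text
t 72.88 tcp [ 0.4843 -0.096   0.1221] rot [[0.805, -0.593, -0.002], [-0.593, -0.805, 0.0], [-0.002, 0.001, -1.0]] F [-1.8  1.1 -1.6] op 0.216 g 29.1 j [ 0.13  0.28 -0.46 -0.   -0.84  0.8 ]
op 0.216 g 29.1 tcpz 0.122 profile x:z(tool, mm) [(-15, -27, 91), (-4, -9, 787), (5, -10, 1586), (15, 24, 769), (25, 42, 682), (35, 64, 76), (45, 64, 355), (55, 64, 493), (65, 20, 577), (75, 19, 670), (85, 19, 496), (95, 64, 184), (105, 64, 67)]
shift 0.0007 -0.0004 tcpz 0.1223
```

Emit:
servo_tool(moves=[0.004,0,0.004,0,0.9,0,0,0.004,0,0.9,0,0,0,0,0.7,0,0,0,0,0.65,0,0,0,0,0.65,0,0,-0.04,0,0.65,0,0,-0.06,0,0.65,-0.05,0,0,0,0.5,-0.04,0,0,0,0.5,0,0,0,0,0.5,0,0,0,0,0.5])

```text
time_s: 74.3
tool_pos: [0.4163, -0.0448, 0.2156]
eef_rot: [0.95, -0.311, 0.001, -0.0]
contact_force: [-0.1, 0.6, -0.4]
opening: 0.498
grip_force: 0.0
```

```bash
python3 - <<'E'
from h import *
st();caps('w22.png'); p,d,i=look(['pin','guard_knob','flask','turn_post'],[.012,.215,0,.095]); red(p,d,i,.102)
for n in('scene','side'):
  p,d=snap(n,n+'22.png')
  for q in('tube_a','guard','flask','pin'):
    for x in silhouettes(n,q)[:6]:
      if x['score']>.4: P=cloud(n,d,x['mask']); print(n,q,round(x['score'],2),np.median(P,0).round(3),P.max(0).round(3))
a=cv2.imread('pics/scene22.png')[160:290,270:490]; b=cv2.imread('pics/w22.png')[0:240,100:560]
cv2.imwrite('pics/c22.png',np.vstack([cv2.resize(a,(508,300),interpolation=cv2.INTER_CUBIC),cv2.resize(b,(508,290))]))
E
```

```text
t 74.3 tcp [ 0.4163 -0.0448  0.2156] rot [[0.806, -0.592, 0.002], [-0.592, -0.806, 0.0], [0.001, -0.001, -1.0]] F [-0.1  0.6 -0.4] op 0.498 g 0.0 j [ 0.28  0.04 -0.49  0.   -1.04  0.65]
cap px [195.  64.] 340 top centre [ 0.5686 -0.0288  0.117 ] zmax 0.1208
cap px [325.  90.] 429 top centre [ 0.4853 -0.0982  0.118 ] zmax 0.1219
cap px [213. 171.] 381 top centre [0.4894 0.0144 0.1173] zmax 0.1213
cap px [295. 172.] 452 top centre [ 0.4471 -0.0403  0.1178] zmax 0.1218
pin 0.65 [334.2, 25.2] [0.543, -0.1551, 0.012]
guard_knob 0.68 [276.1, 100.1] [0.4909, -0.0734, 0.215]
guard_knob 0.31 [212.6, 92.9] [0.5132, -0.0517, 0.215]
turn_post 0.76 [351.0, 167.9] [0.4186, -0.0777, 0.095]
turn_post 0.45 [321.5, 89.5] [0.4878, -0.097, 0.095]
red [322, 0, 32, 24, 613] c [336.5  10.1] [ 0.5354 -0.1473  0.102 ] top [ 0.5379 -0.1498  0.1015] mid [ 0.5393 -0.1516  0.1013] [0.0215 0.0246 0.006 ]
scene tube_a 0.72 [ 0.442 -0.045  0.1  ] [ 0.525 -0.006  0.12 ]
scene tube_a 0.59 [0.485 0.009 0.103] [0.657 0.129 0.12 ]
scene tube_a 0.56 [ 0.481 -0.104  0.102] [ 0.566 -0.051  0.12 ]
scene tube_a 0.53 [ 0.56  -0.028  0.103] [ 0.576 -0.015  0.119]
scene tube_a 0.47 [ 0.485 -0.074  0.056] [0.71  0.094 0.12 ]
scene guard 0.83 [ 0.632 -0.13   0.135] [ 0.966 -0.014  0.226]
scene guard 0.61 [ 0.56  -0.027  0.097] [0.731 0.064 0.119]
scene flask 0.81 [ 0.611 -0.303  0.044] [ 0.723 -0.267  0.104]
scene pin 0.66 [ 0.482 -0.075  0.057] [0.688 0.07  0.096]
side tube_a 0.55 [ 0.49  -0.092  0.105] [ 0.532 -0.084  0.124]
side tube_a 0.54 [ 0.451 -0.034  0.108] [ 0.483 -0.026  0.122]
side tube_a 0.45 [ 0.568 -0.017  0.098] [ 0.617 -0.004  0.121]
side guard 0.84 [ 0.642 -0.121  0.148] [ 0.743 -0.091  0.228]
side flask 0.57 [ 0.626 -0.284  0.044] [ 0.706 -0.258  0.108]
side flask 0.45 [ 0.49  -0.092  0.097] [ 0.533 -0.084  0.122]
side pin 0.51 [ 0.544 -0.144  0.085] [ 0.61  -0.134  0.104]
side pin 0.46 [ 0.504 -0.032  0.057] [0.639 0.048 0.122]
```

View pics/c22.png

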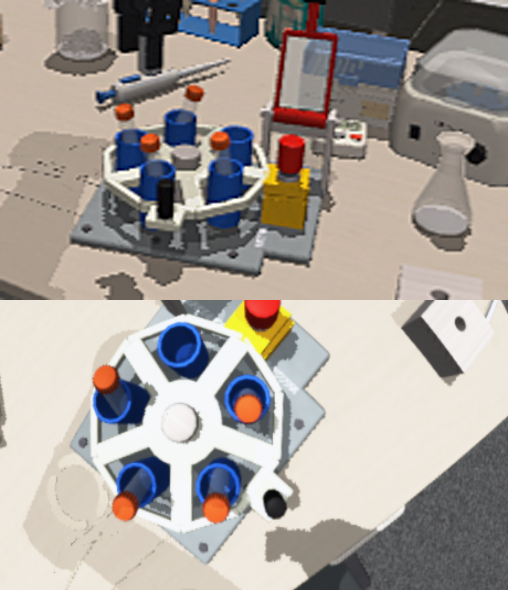

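The picture shows all four tubes standing cap up in pockets (cap tops at z ≈ 0.12), the guard leaning open, the pin home and the flask upright.

```bash
python3 -c "
from cell import job_done
print(job_done())"
```

```text
the job is handed in; nothing more can be done
None
```

I handed the job in at about 74 s, with the guard open, the pin home, all four tubes upright in pockets and the flask standing in the last camera check; the judge returned no verdict.

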